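# Turn the frozen portion over on the griddle plate

## Task

Pick up the turner by its handle, slide its blade under the frozen breaded portion on the griddle plate (the rail along the plate's far side is there to push against), lift the portion clear on the blade and flip it over with a quick turn of the wrist, keeping it less than 12 cm above the plate, so that it lies flat on the plate with its striped side down. Move the portion only with the turner, never with the fingers or the arm, and leave the tin, the shaker and the measuring mug alone. Then lay the turner back on the bare worktop, resting flat on its blade, and let go.

Things in the scene. Friction and masses are not known exactly. Their poses are not given: they have to be found in the camera images.
- griddle: Dark steel griddle plate, fixed, 300 (x) x 360 (y) x 20 mm thick; origin under its centre on the worktop: the cooking surface is 20 mm above it. Along its far (+x) edge stands a steel rail, 12 mm thick, its near face at x = +150 mm, its top 25 mm above the cooking surface. The other three edges are open.
- portion: Deep-frozen, rock-hard square breaded portion, 80 x 80 x 14 mm, 0.07 to 0.14 kg, loose. Origin: centre of the face that lies down at the start; z points out of the opposite face, which has four dark stripes. Edges bevelled on both faces (7 mm in, 5 mm up): a thin blade pushed along the surface rides under it once it cannot slide away. Friction 0.5 to 0.7.
- turner: Kitchen turner (spatula), 0.19 kg, stands by itself flat on its steel blade, 90 (x) x 90 (y) x 2 mm. Origin: centre of the blade's underside; x from handle to the blade's front edge (x = +45 mm), z up. A neck rises from x = -40 mm to a round black handle, 24 mm thick, parallel to x at z = +60 mm, from x = -82 to -177 mm; it can be gripped with the gripper leaning to either side.
- turner_grip (a point): Middle of the turner's handle on its centre line: 125 mm behind the blade's centre, 60 mm above the blade's underside; axes as the turner's.
- shaker: Bystander: glass shaker with a steel cap, 48 mm in diameter, 100 mm tall, right of and beyond the griddle plate; origin under its centre.
- measure: Bystander: metal measuring mug, 76 mm in diameter, 80 mm tall, with a handle on its +y side, left of the griddle plate; origin under its centre.
- tin: Bystander: low metal food tin, 60 mm in diameter, 60 mm tall, left of the griddle plate; origin under its centre.
Things that resemble listed ones, but are neither listed nor needed, are in the scene too. Of the things that look like the portion, the largest one is meant.

How it is judged (in metres and radians):
On the way, in this order (a step that is already met when the one before it is completed fails the run):
1. the portion is carried on the turner's blade, clear of the plate (contact force between portion and turner above 0.3 N and contact force between portion and griddle below 0.05 N and z of portion in the frame of griddle above 0.025 m and angle between portion's own z axis and vertical below 0.6 rad), for 0.2 s.
2. the turner is rolled over quickly with the portion on it (over 1 rad/s with the blade tilted more than 30 degrees) (angle between turner's own z axis and vertical above 0.52 rad and angular speed of turner above 1 rad/s and contact force between portion and turner above 0.02 N), for 0.02 s.
3. the portion lies on the plate with its striped side down (angle between portion's own z axis and vertical above 3 rad and z of portion in the frame of griddle below 0.038 m and linear speed of portion below 0.05 m/s), for 0.2 s.
At the end, for the whole second after the job is handed in: The portion lies flat on the griddle plate, striped side down (within 0.1 rad), its centre over the plate, at rest and clear of the turner; the turner stands released and at rest, flat on its blade (within 0.1 rad) on the bare worktop (blade underside within 6 mm of it) (angle between portion's own z axis and vertical above 3.04 rad and z of portion in the frame of griddle between 0.03 and 0.038 m and x of portion in the frame of griddle between -0.15 and 0.15 m and y of portion in the frame of griddle between -0.18 and 0.18 m and linear speed of each of portion, turner below 0.02 m/s and contact force between portion and turner below 0.05 N and angle between turner's own z axis and vertical below 0.1 rad and height (world z) of turner between -0.004 and 0.006 m); the robot touches nothing.
It fails at once if the portion is touched by the fingers or the arm (contact force between portion and the fingers above 0.3 N or contact force between portion and the arm above 0.3 N).
It fails at once if the portion is lifted more than 12 cm above the plate (z of portion in the frame of griddle above 0.14 m).
It fails at once if a bystander is disturbed (distance of any of tin, shaker, measure from where it was at the start of the episode above 0.03 m or angle between any of shaker, measure, tin's own z axis and vertical above 0.5 rad).
It also fails if it takes over 58 s, if anything falls off the work surface, if the arm or the gripper's body presses on something with over 40 N, if the wrist force passes 120 N, or if a joint passes its speed limit or range.

## Robot

A 7-joint arm with a two-finger parallel gripper is mounted at the origin on the work surface. World frame = base frame: x ahead of the robot, y to its left, z up, the work surface at z = 0. Lengths are in mm, angles in rad, forces in N, time in s.
With the tool pointing down it reaches from about 400 to 875 mm from the base axis. Payload 4.4 kg.
Tool frame: the origin (TCP) lies between the finger pads; the fingertips stand 8 mm ahead of it and the grasp point (between the pads) lies 11 mm behind it; z points along the fingers, y is the line along which they close (so a half turn about z gives the same grasp; the last joint's range is limited). The gripper opens to 85 mm and grips with 20 to 120 N. Pads are 22 mm wide; open, the fingers measure 114 mm over their backs; the gripper's body (76 mm by 85 mm) begins 54 mm behind the grasp point. The pads swing forward as they close: fully open they stand 13 mm farther back than shut.
Start: joints at [1.246, 0.628, 0.038, 1.517, -0.027, 0.996, -0.02], TCP at [166.376, -628.36, 239.313] pointing down, gripper open.
Joint ranges: [-3.06, 3.06], [-0.37, 2.12], [-1.25, 1.32], [0.18, 2.47], [-1.1, 4.24], [0.23, 1.98], [-2.94, 2.94]. Speed limits (rad/s): [2.57, 2.57, 3.14, 3.14, 3.14, 3.14, 3.14].

## Interface

Orientations are given as a unit quaternion [x, y, z, w].
In Python, from cell import robot, vision, order gives the robot as it stands. The module is installed in compiled form; this text tells all that it offers.
- The arm moves only by the tool arm_command, never from a script. Its argument "motion" is one flat list of numbers, 5 for each row, row after row: the opening in per cent of the stroke, from 0 (shut) to 100 (fully open), then the shift along the tool's x, y, z in units of 30 mm (1.0 is 30 mm), then the turn about the tool's z in degrees. A call has 1 to 10 rows; each row shifts and turns the commanded pose from where the row before left it, along the tool's axes as they then stand; what a row does not reach is not made up. A row lasts 1/10 s, in which the tool goes at most 50 mm and 8.59 degrees, less where a joint would pass 70% of its speed; a pose out of reach is approached as far as the arm can. A call is refused whole if a number of a shift passes 1 or a number of a turn 8.59, either way. A call with a gripper value outside its range is refused whole. The fingers move at their own pace and stop on an object; "squeeze" is the grip in N (left out, the last holds). Time passes only in rows, so rows that do not move let the fingers close. It gives the time, the measured TCP pose, the force, the opening and the grip force at its end, in the units of the state.
- robot.observe(): the state, without advancing time (a new reading comes with each control period).
- vision.grab_frame(name): name is "scene" or "side" or "wrist"; returns a dict with "img" (384x512x3 uint8, red, green, blue), "fx", "fy", "cx", "cy" (pixels), "rvec" (rotation vector, rad) and "tvec" (3), from world to camera coordinates, as OpenCV has them. Camera axes: x right, y down, z forward; pixel columns grow to the right and rows downward; lengths in mm; the calibration is good to about 2 mm. The wrist camera is an equidistant fisheye: a pixel r from the principal point sees the ray r / f radians off the axis. A picture is of the moment at which its call begins. There is no depth.
- order.hand_in(): hands the job in; it is judged then, once.
The state is a dict: "time_s": time; "qpos": joint angles; "joint_velocities": joint speeds; "tau": joint torques, N m; "eef_pos": TCP position; "tcp_rot": TCP orientation; "contact_force": force on the tool from outside, world axes, zero at the start; "moment": the same for the moment, N m; "finger_gap": finger opening in mm; "grip_force": force on a finger pad.
Only numpy, scipy, OpenCV 4.12 (cv2) and the standard library are available. Lean on these libraries where they do the work, as an engineer would, in place of code of your own. Each camera call takes 0.05 s, during which the arm holds its last target. There are 200 camera calls.

## Working session

There is one attempt and no reset: what is moved stays moved. The work goes in short steps, Python scripts to look and compute and a tool call to move; the robot and the scene stay as the last step left them, time stands still between calls to the robot, and variables do not carry over. Pictures are saved under pics/ and viewed, at most 10 in all, crops included, and the job is handed in when it is done.

Besides the shell and the picture viewer there is one more tool, called after "Call:" by a JSON object that holds its "method" and its "body". arm_command: Moves the arm, as the interface text tells. Its arguments: {"type":"object","properties":{"motion":{"type":"array","items":{"type":"number"}},"squeeze":{"type":"number"}},"required":["motion"]}

```bash
mkdir -p pics; cat > h.py <<'E'
import numpy as np,cv2
from scipy.spatial.transform import Rotation as R
from cell import robot,vision,order
def grab(n,f=None):
    d=vision.grab_frame(n)
    if f: cv2.imwrite('pics/'+f,d['img'][:,:,::-1])
    return d
def ray(d,u,v,fish=False):
    M=R.from_rotvec(np.ravel(d['rvec'])).as_matrix(); t=np.ravel(d['tvec'])
    a=np.array([(u-d['cx'])/d['fx'],(v-d['cy'])/d['fy']])
    if fish:
        r=np.hypot(*a); c=np.r_[a/r*np.sin(r),np.cos(r)] if r>1e-9 else np.array([0,0,1.])
    else: c=np.r_[a,1]
    return -M.T@t, M.T@c
def onz(d,u,v,z,fish=False):
    o,r=ray(d,u,v,fish); return o+r*(z-o[2])/r[2]
def proj(d,p):
    q=cv2.projectPoints(np.array(p,float).reshape(-1,1,3),np.ravel(d['rvec']),np.ravel(d['tvec']),np.array([[d['fx'],0,d['cx']],[0,d['fy'],d['cy']],[0,0,1.]]),None)[0]
    return q.reshape(-1,2)
E
python3 - <<'E'
from h import *
a=grab('scene');b=grab('side')
np.save('a.npy',a,allow_pickle=True);np.save('b.npy',b,allow_pickle=True)
im=np.vstack([a['img'],b['img']])[:,:,::-1]
cv2.imwrite('pics/1.png',cv2.resize(a['img'][:,:,::-1],(800,600),interpolation=cv2.INTER_CUBIC))
cv2.imwrite('pics/2.png',cv2.resize(b['img'][:,:,::-1],(800,600),interpolation=cv2.INTER_CUBIC))
for d in(a,b):print(d['fx'],d['cx'],d['cy'],ray(d,d['cx'],d['cy']))
s=robot.observe();print(s, R.from_quat(s['tcp_rot']).as_matrix().round(3))
E
```

```text
390.91564422661367 256.7252211356251 191.72145445500678 (array([1110.56239219, -674.50262107,  972.67511213]), array([-0.37684253,  0.5630644 , -0.7354918 ]))
419.69332469186975 254.33742649840636 195.00181748745507 (array([ 381.34435045, -960.00769667,  885.19824318]), array([ 0.17915645,  0.75975199, -0.6250439 ]))
{'time_s': 0.1, 'qpos': array([ 1.24619646,  0.6292647 ,  0.03844749,  1.51826314, -0.02700099,
        0.99628755, -0.02003107]), 'joint_velocities': array([ 0.00018735, -0.00377948, -0.00074786, -0.00328276,  0.00011626,
       -0.00048475,  0.00044945]), 'tau': array([ 1.87858859e-03, -5.64532936e+01,  1.22947946e+00, -1.93975157e+01,
        1.11048928e-02,  5.31783822e-03, -9.22457161e-06]), 'eef_pos': array([ 166.2385111 , -627.82318579,  238.47545921]), 'tcp_rot': array([ 9.91641319e-01,  1.29022356e-01, -1.19099997e-04, -8.44005538e-04]), 'contact_force': array([ 0.39958679,  0.28073372, -0.09537708]), 'moment': array([-0.04575092,  0.00698166, -0.05179329]), 'grip_force': 0.0, 'finger_gap': 85.66814590458007} [[ 0.967  0.256 -0.   ]
 [ 0.256 -0.967  0.002]
 [-0.    -0.002 -1.   ]]
```

View pics/1.png

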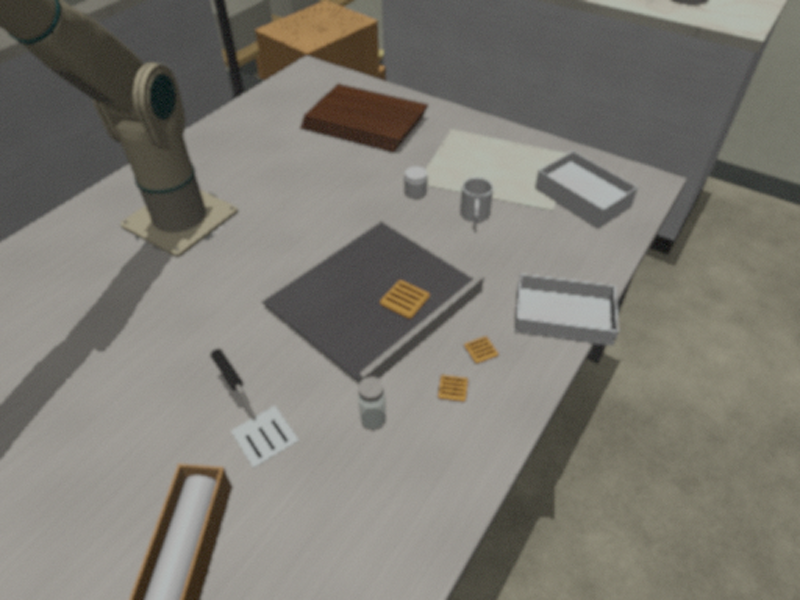

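View pics/2.png

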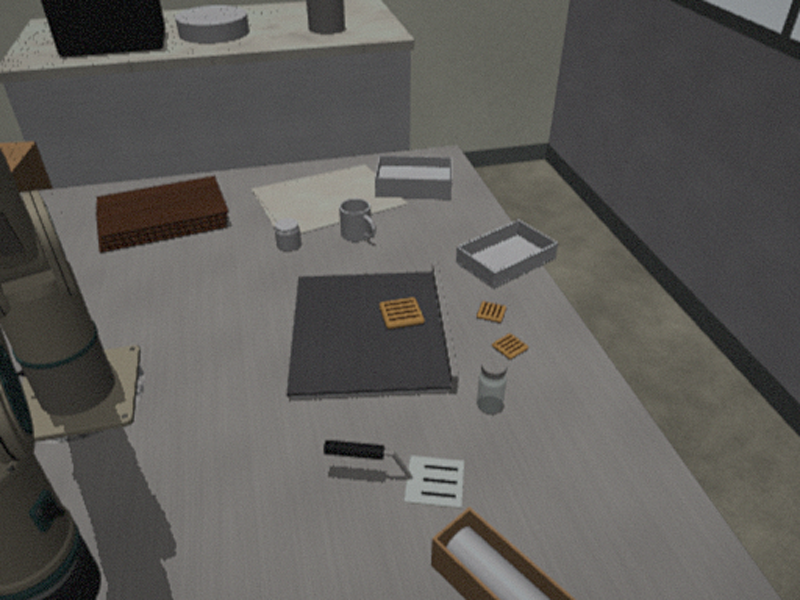

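Picture 1 (scene, 800x600 px): the look-alikes for the portion are (405,298) on the plate and the smaller ones at (480,349) and (453,388) on the worktop. The turner blade is at (265,436) with its handle at (227,369), the shaker at (372,403), the tin at (416,183) and the mug at (477,198). I choose the one on the plate, which is the largest. Picture 2 (side) shows the same layout: portion (402,312), handle (354,450), blade (435,481). Next I measure these.

```bash
python3 - <<'E'
from h import *
a=np.load('a.npy',allow_pickle=True).item();b=np.load('b.npy',allow_pickle=True).item()
for n,d in(('a',a),('b',b)):
    im=d['img'];hsv=cv2.cvtColor(im,cv2.COLOR_RGB2HSV)
    m=((hsv[...,0]<25)&(hsv[...,0]>8)&(hsv[...,1]>120)&(hsv[...,2]>110)).astype(np.uint8)
    m=cv2.morphologyEx(m,cv2.MORPH_CLOSE,np.ones((5,5)))
    cs=cv2.findContours(m,0,2)[0]
    for c in cs:
        if cv2.contourArea(c)<60: continue
        (x,y),_,_=cv2.minAreaRect(c); bx=cv2.boxPoints(cv2.minAreaRect(c))
        z=30
        P=np.array([onz(d,*p,z)[:2] for p in bx]); print(n,'orange',(round(x),round(y)),cv2.contourArea(c),P.mean(0).round(),np.linalg.norm(np.diff(P,axis=0),axis=1).round(), np.degrees(np.arctan2(*(P[1]-P[0])[::-1])).round(1))
    k=512/800
    def pt(u,v,z): return onz(d,u*k,v*k,z).round()[:2]
    if n=='a':
        print('griddle',[pt(*p,20) for p in((381,224),(265,302),(360,377))],'rail',pt(482,280,45),pt(362,373,45))
        print('blade',[pt(*p,1) for p in((232,435),(276,408),(299,438),(256,465))]); print('handle',pt(217,353,60),pt(235,384,60))
        print('tin',pt(416,193,0),'mug',pt(477,214,0),'shk',pt(373,424,0))
    else:
        print('griddle',[pt(*p,20) for p in((299,275),(289,391),(450,388))],'rail',pt(433,268,45),pt(455,378,45))
        print('blade',[pt(*p,1) for p in((412,457),(465,459),(462,506),(405,502))]); print('handle',pt(328,449,60),pt(381,450,60))
        print('tin',pt(289,246,0),'mug',pt(355,236,0),'shk',pt(490,408,0))
s=k*0
c=a['img'][165:230,220:330,::-1];cv2.imwrite('pics/3.png',cv2.resize(c,None,fx=6,fy=6))
E
```

```text
a orange (289, 248) 203.0 [829. -86.] [49. 48. 49.] 115.8
a orange (308, 224) 165.5 [830.  22.] [53. 50. 52.] 61.0
a orange (258, 191) 408.0 [629.  55.] [86. 93. 82.] 104.4
a orange (202, 17) 1206.5 [-367. 1009.] [529. 376. 458.] 84.5
griddle [array([447., 234.]), array([ 385., -109.]), array([ 667., -155.])] rail [748. 177.] [ 677. -159.]
blade [array([ 541., -373.]), array([ 569., -287.]), array([ 645., -312.]), array([ 617., -394.])]
handle [ 428. -280.] [ 506. -313.]
tin [438. 403.] mug [611. 414.] shk [ 739. -215.]
b orange (326, 221) 156.5 [808. -93.] [53. 65. 51.] 44.9
b orange (314, 199) 131.5 [808.  16.] [52. 53. 51.] 64.1
b orange (257, 199) 342.0 [629.  57.] [86. 83. 82.] -0.6
b orange (10, 98) 62.0 [-302. 1036.] [ 90. 147.  85.] -13.8
griddle [array([440., 247.]), array([ 380., -106.]), array([ 666., -167.])] rail [728. 169.] [ 674. -168.]
blade [array([ 564., -287.]), array([ 649., -312.]), array([ 616., -397.]), array([ 532., -370.])]
handle [ 427. -286.] [ 508. -308.]
tin [432. 400.] mug [596. 406.] shk [ 728. -213.]
```

View pics/3.png

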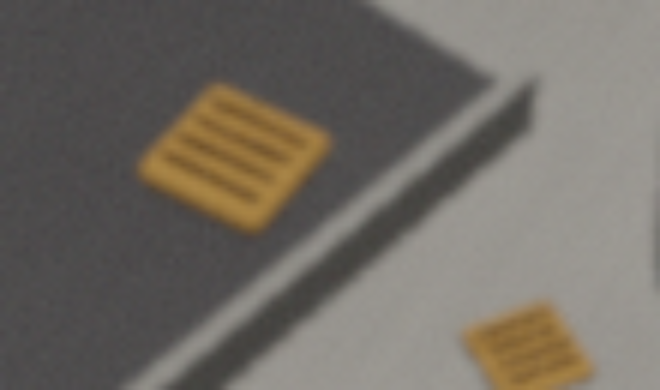

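Picture 3 confirms the choice: a large square with four stripes, about 80 mm wide, standing short of the rail. The moves only turn about tool z, so I'll test how the arm behaves at the limit of its reach.

Call:
{"method": "arm_command", "body": {"motion": [100,0,1,0,0,100,0,1,0,0,100,0,1,0,0,100,0,1,0,0,100,0,1,0,0,100,0,1,0,0,100,0,1,0,0,100,0,1,0,0,100,0,1,0,0,100,0,1,0,0]}}

```text
time_s: 1.1
eef_pos: [234.5, -884.4, 223.6]
tcp_rot: [0.992, 0.128, 0.003, 0.008]
contact_force: [1.3, -0.1, 1.0]
finger_gap: 85.4
grip_force: 0.0
```

```bash
cat > st.py <<'E'
from h import *
s=robot.observe();print(s['time_s'],s['qpos'].round(3),s['eef_pos'].round(1),s['finger_gap'],s['grip_force'],s['contact_force'].round(1));print(R.from_quat(s['tcp_rot']).as_matrix().round(3))
E
python3 st.py
```

```text
1.1 [ 1.259  1.258  0.326  0.184 -0.317  1.693  0.004] [ 234.5 -884.4  223.6] 85.41680003666406 0.0 [ 1.3 -0.1  1. ]
[[ 0.967  0.255  0.008]
 [ 0.255 -0.967 -0.014]
 [ 0.004  0.016 -1.   ]]
```

Call:
{"method": "arm_command", "body": {"motion": [100,0,1,0,0,100,0,1,0,0,100,0,1,0,0,100,0,1,0,0,100,0,1,0,0,100,0,1,0,0,100,0,1,0,0,100,0,1,0,0]}}

```text
time_s: 1.9
eef_pos: [248.9, -947.6, 211.9]
tcp_rot: [0.987, 0.127, 0.011, 0.096]
contact_force: [-0.5, -0.3, -0.6]
finger_gap: 85.4
grip_force: 0.0
```

```bash
python3 st.py
```

```text
1.9 [ 1.223  1.326  1.12   0.185 -1.099  1.54   0.076] [ 248.9 -947.6  211.9] 85.35702984901306 0.0 [-0.5 -0.3 -0.6]
[[ 0.967  0.249  0.047]
 [ 0.253 -0.949 -0.186]
 [-0.002  0.192 -0.981]]
```

Call:
{"method": "arm_command", "body": {"motion": [100,0,1,0,0,100,0,1,0,0,100,0,1,0,0,100,0,1,0,0,100,0,1,0,0,100,0,1,0,0]}}

```text
time_s: 2.5
eef_pos: [260.4, -987.9, 226.6]
tcp_rot: [0.979, 0.126, 0.021, 0.159]
contact_force: [0.3, 0.1, -0.4]
finger_gap: 85.2
grip_force: 0.0
```

```bash
python3 st.py
```

```text
2.5 [ 1.223  1.321  1.108  0.185 -1.099  1.414  0.077] [ 260.4 -987.9  226.6] 85.20077094977096 0.0 [ 0.3  0.1 -0.4]
[[ 0.967  0.241  0.081]
 [ 0.254 -0.918 -0.306]
 [ 0.001  0.316 -0.949]]
```

Call:
{"method": "arm_command", "body": {"motion": [100,0,-1,0,0,100,0,-1,0,0,100,0,-1,0,0,100,0,-1,0,0]}}

```text
time_s: 2.9
eef_pos: [237.4, -896.5, 195.8]
tcp_rot: [0.979, 0.126, 0.022, 0.16]
contact_force: [0.2, -1.2, 0.8]
finger_gap: 85.4
grip_force: 0.0
```

```bash
python3 st.py
```

```text
2.9 [ 0.942  1.154  1.061  0.98  -1.095  1.137  0.495] [ 237.4 -896.5  195.8] 85.38616549629815 0.0 [ 0.2 -1.2  0.8]
[[ 0.967  0.24   0.084]
 [ 0.254 -0.917 -0.308]
 [ 0.003  0.319 -0.948]]
```

```bash
cat > kin.py <<'E'
import numpy as np
from scipy.spatial.transform import Rotation as R
from scipy.optimize import least_squares
# chain: z,y,z,y,z,y,z ; params: base yaw, h, lateral offsets
def fk(q,p,sg,full=False):
    T=R.from_euler('z',p[0]); o=np.array([0,0,0.]); pts=[]
    segs=[None,(p[6],0,p[1]),None,(p[5],0,p[2]),None,(p[7],0,p[3]),(p[8],0,p[4])]
    ax='zyzyzyz'
    for i in range(7):
        if segs[i] is not None: o=o+T.apply(segs[i]); pts.append(o)
        T=T*R.from_euler(ax[i],sg[i]*q[i])
        # elbow offset returns handled by p[5],p[7]
    T=T*R.from_euler('z',p[9]); o=o+T.apply([0,0,p[10]]); pts.append(o)
    return (o,T,pts) if full else (o,T)
E
cat > fit.py <<'E'
from kin import *
import itertools
O=[([1.24619646,.6292647,.03844749,1.51826314,-.02700099,.99628755,-.02003107],[166.24,-627.82,238.48],[.9916413,.12902236,-.000119,-.000844]),
([1.259,1.258,.326,.184,-.317,1.693,.004],[234.5,-884.4,223.6],None),
([1.223,1.326,1.12,.185,-1.099,1.54,.076],[248.9,-947.6,211.9],[.987,.127,.011,.096]),
([1.223,1.321,1.108,.185,-1.099,1.414,.077],[260.4,-987.9,226.6],[.979,.126,.021,.159]),
([.942,1.154,1.061,.98,-1.095,1.137,.495],[237.4,-896.5,195.8],[.979,.126,.022,.16])]
best=[]
for s1,s3,s5,s7 in itertools.product([1,-1],repeat=4):
    sg=[s1,1,s3,1,s5,1,s7]
    def f(p):
        r=[]
        for q,x,t in O:
            o,T=fk(q,p,sg); r+=list((o-x)/5)
            if t is not None: r+=list((T.inv()*R.from_quat(t)).as_rotvec()*50)
        return np.r_[r,np.array(p[5:9])/100]
    for y0 in(-2.6,-1.3,0,1.3,2.6):
      for y9 in(0,3.1):
        p=least_squares(f,[y0,330,400,400,0,0,0,0,0,y9,200]); best.append((p.cost,sg,p.x))
best.sort(key=lambda b:b[0])
for b in best[:4]: print(round(b[0],3),b[1],b[2].round(3))
import pickle;pickle.dump(best[0],open('kin.pkl','wb'))
E
python3 fit.py
```

```text
3.446 [-1, 1, -1, 1, -1, 1, -1] [-3.400000e-02  3.757840e+02  5.132030e+02  3.558660e+02  1.382499e+03
 -1.515200e+01  4.109700e+01  9.721000e+00 -2.781800e+01  1.538000e+00
 -1.023496e+03]
3.446 [-1, 1, -1, 1, -1, 1, -1] [-3.400000e-02  3.757840e+02  5.132030e+02  3.558660e+02 -2.324028e+03
 -1.515200e+01  4.109700e+01  9.721000e+00 -2.781800e+01  1.538000e+00
  2.683030e+03]
3.446 [-1, 1, -1, 1, -1, 1, -1] [-3.400000e-02  3.757840e+02  5.132030e+02  3.558660e+02  5.285436e+03
 -1.515200e+01  4.109700e+01  9.721000e+00 -2.781800e+01  1.538000e+00
 -4.926434e+03]
3.446 [-1, 1, -1, 1, -1, 1, -1] [-3.400000e-02  3.757840e+02  5.132030e+02  3.558660e+02  5.665383e+03
 -1.515200e+01  4.109700e+01  9.721000e+00 -2.781800e+01  1.538000e+00
 -5.306381e+03]
```

Call:
{"method": "arm_command", "body": {"motion": [100,1,-0.66,-0.37,0,100,1,-0.66,-0.37,0,100,1,-0.66,-0.37,0,100,1,-0.66,-0.37,0,100,1,-0.66,-0.37,0,100,1,-0.66,-0.37,0,100,1,-0.66,-0.37,0,100,1,-0.66,-0.37,0]}}

```text
time_s: 3.7
eef_pos: [425.1, -663.3, 230.9]
tcp_rot: [0.979, 0.126, 0.023, 0.16]
contact_force: [0.4, 0.2, 0.7]
finger_gap: 85.8
grip_force: 0.0
```

```bash
cat >> st.py <<'E'
import json
open('log.txt','a').write(json.dumps([list(s['qpos']),list(s['eef_pos']),list(s['tcp_rot'])])+'\n')
E
python3 st.py
```

```text
3.7 [ 0.386  0.994  1.174  1.455 -1.051  1.005  0.369] [ 425.1 -663.3  230.9] 85.82438850997394 0.0 [0.4 0.2 0.7]
[[ 0.967  0.239  0.085]
 [ 0.254 -0.917 -0.307]
 [ 0.004  0.319 -0.948]]
```

Call:
{"method": "arm_command", "body": {"motion": [100,1,-0.66,-0.37,0,100,1,-0.66,-0.37,0,100,1,-0.66,-0.37,0,100,1,-0.66,-0.37,0,100,1,-0.66,-0.37,0,100,1,-0.66,-0.37,0,100,1,-0.66,-0.37,0,100,1,-0.66,-0.37,0]}}

```text
time_s: 4.5
eef_pos: [611.9, -429.7, 265.4]
tcp_rot: [0.979, 0.126, 0.023, 0.16]
contact_force: [1.4, 0.1, 0.2]
finger_gap: 85.6
grip_force: 0.0
```

```bash
python3 st.py
```

```text
4.5 [-0.097  0.979  1.273  1.472 -0.911  1.06  -0.103] [ 611.9 -429.7  265.4] 85.61466403284797 0.0 [1.4 0.1 0.2]
[[ 0.967  0.24   0.085]
 [ 0.254 -0.917 -0.307]
 [ 0.004  0.318 -0.948]]
```

Call:
{"method": "arm_command", "body": {"motion": [100,1,-0.66,-0.37,0,100,1,-0.66,-0.37,0,100,1,-0.66,-0.37,0,100,1,-0.66,-0.37,0]}}

```text
time_s: 4.9
eef_pos: [705.3, -312.9, 282.7]
tcp_rot: [0.979, 0.126, 0.023, 0.16]
contact_force: [0.2, -0.5, 0.3]
finger_gap: 85.7
grip_force: 0.0
```

```bash
python3 st.py
```

```text
4.9 [-0.254  1.013  1.283  1.318 -0.838  1.167 -0.395] [ 705.3 -312.9  282.7] 85.6817382599313 0.0 [ 0.2 -0.5  0.3]
[[ 0.967  0.24   0.085]
 [ 0.254 -0.917 -0.307]
 [ 0.004  0.318 -0.948]]
```

```bash
cat > kin.py <<'E'
import numpy as np,json
from scipy.spatial.transform import Rotation as R
from scipy.optimize import least_squares
LO=np.array([-3.06,-.37,-1.25,.18,-1.1,.23,-2.94]);HI=np.array([3.06,2.12,1.32,2.47,4.24,1.98,2.94])
sg=[-1,1,-1,1,-1,1,-1]
# p: yaw0,h, up(3) elbow->, fore(3), wr(3) [after j6], tool(z) yaw9
def fk(q,p,full=False):
    T=R.from_euler('z',p[0]); o=np.array([0,0,p[1]]); P=[o]
    T=T*R.from_euler('zyz',[sg[i]*q[i] for i in(0,1,2)][::1] if 0 else [-q[0],q[1],-q[2]]) if 0 else T*R.from_euler('ZYZ',[-q[0],q[1],-q[2]])
    o=o+T.apply(p[2:5]);P.append(o)
    T=T*R.from_euler('YZ',[q[3],-q[4]]); o=o+T.apply(p[5:8]);P.append(o)
    T=T*R.from_euler('Y',q[5]); 
    o=o+T.apply(p[8:11]);P.append(o)
    T=T*R.from_euler('Z',-q[6]+p[11])
    return (o,T,P) if full else (o,T)
E
cat > fit.py <<'E'
from kin import *
O=[([1.24619646,.6292647,.03844749,1.51826314,-.02700099,.99628755,-.02003107],[166.24,-627.82,238.48],[.9916413,.12902236,-.000119,-.000844]),
([1.223,1.326,1.12,.185,-1.099,1.54,.076],[248.9,-947.6,211.9],[.987,.127,.011,.096]),
([1.223,1.321,1.108,.185,-1.099,1.414,.077],[260.4,-987.9,226.6],[.979,.126,.021,.159]),
([.942,1.154,1.061,.98,-1.095,1.137,.495],[237.4,-896.5,195.8],[.979,.126,.022,.16])]
O+=[json.loads(l) for l in open('log.txt')]
def f(p,pr=True):
    r=[]
    for q,x,t in O:
        o,T=fk(q,p); r+=list((o-x)/2); r+=list((T.inv()*R.from_quat(t)).as_rotvec()*300)
    return np.r_[r,np.array(p)[[2,3,5,6,8,9]]/100]
for y9 in(0,1.57,3.1):
    s=least_squares(f,[0,350,0,0,450,0,0,380,0,0,300,y9]);print(s.cost,s.x.round(3),s.fun[:-6].reshape(-1,6).round(1)[:9] if y9==1.57 else '')
    if y9==1.57:np.save('p.npy',s.x)
E
python3 fit.py
```

```text
6.931914246397405 [-8.00000e-03  3.45051e+02  4.31300e+00 -2.05590e+01  5.63480e+02
 -5.60900e+00  1.30000e-02  3.83795e+02  7.90400e+00 -2.60000e-02
  3.58123e+02  1.56300e+00] 
6.93191431736229 [-8.00000e-03  3.45051e+02  4.31300e+00 -2.05590e+01  5.63480e+02
 -5.60900e+00  2.60000e-02  3.83795e+02  7.90400e+00 -3.90000e-02
  3.58124e+02  1.56300e+00] [[ 1.4 -0.7 -1.2 -0.  -0.  -0.2]
 [-0.4  0.2 -0.  -0.4  0.1 -0.1]
 [-0.2 -0.9 -0.1 -0.1  0.7  0.3]
 [ 0.8 -0.6  0.   0.1  0.6  0. ]
 [ 0.5  0.3  0.2  0.   0.8 -0. ]
 [-0.9  0.5  0.5  0.   0.8 -0. ]
 [-1.6  0.3  0.6  0.   0.8 -0. ]]
6.931914209370325 [-8.00000e-03  3.45051e+02  4.31300e+00 -2.05590e+01  5.63480e+02
 -5.60900e+00 -7.00000e-03  3.83795e+02  7.90400e+00 -6.00000e-03
  3.58123e+02  1.56300e+00]
```

```bash
cat > ik.py <<'E'
from kin import *
p=np.load('p.npy')
def pose(head,down,roll):  # tool z heading/deg below horizontal, roll 0: tool y up
    h,d=np.radians([head,down]); z=np.array([np.cos(h)*np.cos(d),np.sin(h)*np.cos(d),-np.sin(d)])
    y=np.array([0,0,1.])-z*(-np.sin(d)); y/=np.linalg.norm(y); x=np.cross(y,z)
    return R.from_matrix(np.c_[x,y,z])*R.from_euler('z',roll,degrees=True)
def ik(pos,T,q0=None,n=30,seed=0):
    rng=np.random.default_rng(seed);out=[]
    for i in range(n):
        s=q0 if q0 is not None and i==0 else rng.uniform(LO,HI)
        f=lambda q:np.r_[(fk(q,p)[0]-pos)/10,(fk(q,p)[1].inv()*T).as_rotvec()*20]
        r=least_squares(f,np.clip(s,LO+.01,HI-.01),bounds=(LO,HI))
        if r.cost<.02: out.append(r.x)
        if q0 is not None and i==0 and r.cost<.02: break
    return np.array(out)
E
cat > t.py <<'E'
from ik import *
for nm,pos in(('pick',(467,-297,60)),('slide0',(440,90,85)),('slide1',(545,70,85)),('flip',(460,60,230))):
  for head in(60,75,90):
    for down in(15,):
      for roll in(0,180,-90,90):
        o=ik(np.array(pos),pose(head,down,roll),n=12)
        print(nm,head,down,roll,len(o),[tuple(x) for x in o[np.argsort(np.abs(o[:,4]-1.5))][[0,-1]].round(2)] if len(o) else '')
E
python3 t.py
```

```text
< truncated: earlier output is in /tmp/bash_jobs.1000/9cdf987776d9/stdout >
2.42), np.float64(4.24), np.float64(0.23), np.float64(2.48))]
slide0 75 15 0 4 [(np.float64(1.34), np.float64(1.72), np.float64(-1.25), np.float64(2.2), np.float64(0.59), np.float64(0.4), np.float64(1.38)), (np.float64(1.3), np.float64(1.63), np.float64(-1.14), np.float64(2.2), np.float64(0.22), np.float64(0.34), np.float64(1.75))]
slide0 75 15 180 7 [(np.float64(1.34), np.float64(1.72), np.float64(-1.25), np.float64(2.2), np.float64(0.6), np.float64(0.4), np.float64(-1.77)), (np.float64(0.99), np.float64(1.31), np.float64(-0.62), np.float64(2.21), np.float64(-1.1), np.float64(0.65), np.float64(-0.03))]
slide0 75 15 -90 8 [(np.float64(1.34), np.float64(1.72), np.float64(-1.25), np.float64(2.2), np.float64(0.6), np.float64(0.4), np.float64(2.94)), (np.float64(0.99), np.float64(1.31), np.float64(-0.62), np.float64(2.21), np.float64(-1.1), np.float64(0.65), np.float64(-1.6))]
slide0 75 15 90 6 [(np.float64(1.34), np.float64(1.72), np.float64(-1.25), np.float64(2.2), np.float64(0.6), np.float64(0.4), np.float64(-
[... 2393 characters left out ...]
t64(0.88), np.float64(1.36))]
slide1 90 15 0 3 [(np.float64(1.06), np.float64(1.6), np.float64(-1.21), np.float64(1.72), np.float64(0.14), np.float64(0.86), np.float64(1.8)), (np.float64(1.01), np.float64(1.49), np.float64(-1.04), np.float64(1.72), np.float64(-0.12), np.float64(0.85), np.float64(2.05))]
slide1 90 15 180 9 [(np.float64(1.04), np.float64(1.56), np.float64(-1.15), np.float64(1.72), np.float64(0.04), np.float64(0.85), np.float64(-1.25)), (np.float64(0.5), np.float64(1.2), np.float64(-0.12), np.float64(1.72), np.float64(-1.03), np.float64(1.32), np.float64(-0.26))]
Still running in the background as job /tmp/bash_jobs.1000/9cdf987776d9 (pid 806). You'll get a notice when it ends.
```

```bash
kill -- -$(cat /tmp/bash_jobs.1000/9cdf987776d9/pid); cat > rows.py <<'E'
from h import *
def rows(target,n,turn=0,nturn=0,op=100,M=None,cur=None):
    s=robot.observe()
    T=R.from_quat(s['tcp_rot']) if M is None else R.from_matrix(M)
    c=s['eef_pos'] if cur is None else np.array(cur)
    d=(np.array(target)-c)/n; out=[]
    for i in range(n):
        t=turn/nturn if i<nturn else 0
        v=(T.inv().apply(d)/30).round(2); out.append([op,*v,round(t,2)]); T=T*R.from_euler('z',t,degrees=True)
    for k in range(0,n,10): print(str([float(x) for r in out[k:k+10] for x in r]).replace('.0,',','),'\n')
E
python3 -c "
from rows import *
rows((95,870,300),36,-153,20)"
```

```text
[100, -0.27, -1.13, -0.4, -7.65, 100, -0.11, -1.16, -0.4, -7.65, 100, 0.04, -1.17, -0.4, -7.65, 100, 0.2, -1.15, -0.4, -7.65, 100, 0.35, -1.11, -0.4, -7.65, 100, 0.49, -1.06, -0.4, -7.65, 100, 0.63, -0.98, -0.4, -7.65, 100, 0.75, -0.89, -0.4, -7.65, 100, 0.87, -0.78, -0.4, -7.65, 100, 0.96, -0.66, -0.4, -7.65] 

[100, 1.04, -0.53, -0.4, -7.65, 100, 1.1, -0.38, -0.4, -7.65, 100, 1.14, -0.23, -0.4, -7.65, 100, 1.16, -0.08, -0.4, -7.65, 100, 1.16, 0.08, -0.4, -7.65, 100, 1.14, 0.23, -0.4, -7.65, 100, 1.1, 0.38, -0.4, -7.65, 100, 1.04, 0.52, -0.4, -7.65, 100, 0.96, 0.66, -0.4, -7.65, 100, 0.87, 0.78, -0.4, -7.65] 

[100, 0.75, 0.89, -0.4, 0, 100, 0.75, 0.89, -0.4, 0, 100, 0.75, 0.89, -0.4, 0, 100, 0.75, 0.89, -0.4, 0, 100, 0.75, 0.89, -0.4, 0, 100, 0.75, 0.89, -0.4, 0, 100, 0.75, 0.89, -0.4, 0, 100, 0.75, 0.89, -0.4, 0, 100, 0.75, 0.89, -0.4, 0, 100, 0.75, 0.89, -0.4, 0.0] 

[100, 0.75, 0.89, -0.4, 0, 100, 0.75, 0.89, -0.4, 0, 100, 0.75, 0.89, -0.4, 0, 100, 0.75, 0.89, -0.4, 0, 100, 0.75, 0.89, -0.4, 0, 100, 0.75, 0.89, -0.4, 0.0]
```

Call:
{"method": "arm_command", "body": {"motion": [100,-0.23,-0.97,-0.35,-7.65,100,-0.1,-1,-0.35,-7.65,100,0.04,-1,-0.35,-7.65,100,0.17,-1,-0.35,-7.65,100,0.3,-0.95,-0.35,-7.65,100,0.42,-0.91,-0.35,-7.65,100,0.54,-0.84,-0.35,-7.65,100,0.65,-0.77,-0.35,-7.65,100,0.75,-0.67,-0.35,-7.65,100,0.83,-0.57,-0.35,-7.65]}}

```text
time_s: 5.9
eef_pos: [558.0, -29.6, 288.5]
tcp_rot: [0.689, 0.707, -0.081, 0.139]
contact_force: [-0.1, 0.9, 0.4]
finger_gap: 85.3
grip_force: 0.0
```

Call:
{"method": "arm_command", "body": {"motion": [100,0.9,-0.46,-0.35,-7.65,100,0.95,-0.33,-0.35,-7.65,100,0.98,-0.2,-0.35,-7.65,100,1,-0.07,-0.35,-7.65,100,1,0.07,-0.35,-7.65,100,0.98,0.2,-0.35,-7.65,100,0.95,0.33,-0.35,-7.65,100,0.9,0.45,-0.35,-7.65,100,0.83,0.57,-0.35,-7.65,100,0.75,0.67,-0.35,-7.65]}}

```text
time_s: 6.9
eef_pos: [411.6, 254.1, 294.6]
tcp_rot: [0.103, 0.982, -0.149, 0.059]
contact_force: [0.2, 0.9, -0.0]
finger_gap: 85.1
grip_force: 0.0
```

```bash
python3 st.py; python3 -c "
from rows import *
rows((95,870,300),14)"|cut -c1-70
```

```text
6.9 [-1.393  0.545  0.911  1.834 -0.129  1.047  0.892] [411.6 254.1 294.6] 85.11993178437925 0.0 [ 0.2  0.9 -0. ]
[[-0.972  0.22   0.084]
 [ 0.185  0.934 -0.305]
 [-0.146 -0.281 -0.948]]
[100, 1, 1.2, -0.52, 0, 100, 1, 1.2, -0.52, 0, 100, 1, 1.2, -0.52, 0, 

[100, 1, 1.2, -0.52, 0, 100, 1, 1.2, -0.52, 0, 100, 1, 1.2, -0.52, 0,
```

Call:
{"method": "arm_command", "body": {"motion": [100,0.8,1,-0.42,0,100,0.8,1,-0.42,0,100,0.8,1,-0.42,0,100,0.8,1,-0.42,0,100,0.8,1,-0.42,0,100,0.8,1,-0.42,0,100,0.8,1,-0.42,0,100,0.8,1,-0.42,0,100,0.8,1,-0.42,0,100,0.8,1,-0.42,0]}}

```text
time_s: 7.9
eef_pos: [235.4, 618.5, 294.1]
tcp_rot: [0.106, 0.981, -0.149, 0.059]
contact_force: [0.4, -0.6, 0.6]
finger_gap: 85.3
grip_force: 0.0
```

Call:
{"method": "arm_command", "body": {"motion": [100,0.8,1,-0.42,0,100,0.8,1,-0.42,0,100,0.8,1,-0.42,0,100,0.8,1,-0.42,0,100,0.8,1,-0.42,0,100,0.8,1,-0.42,0]}}

```text
time_s: 8.5
eef_pos: [145.3, 787.1, 277.3]
tcp_rot: [0.074, 0.984, -0.143, 0.076]
contact_force: [0.3, -0.1, -0.7]
finger_gap: 85.2
grip_force: 0.0
```

```bash
python3 st.py
```

```text
8.5 [-1.525  1.168  0.295  0.305 -0.092  1.955  0.027] [145.3 787.1 277.3] 85.22327679406182 0.0 [ 0.3 -0.1 -0.7]
[[-0.977  0.168  0.129]
 [ 0.125  0.948 -0.293]
 [-0.172 -0.27  -0.947]]
```

Call:
{"method": "arm_command", "body": {"motion": [100,0.05,1,-0.3,0,100,0.05,1,-0.3,0,100,0.05,1,-0.2,0,100,0.05,1,-0.2,0,100,0.05,1,-0.1,0,100,0.05,1,-0.1,0,100,0.05,1,0,0,100,0.05,1,0,0,100,0.05,1,0,0,100,0.05,1,0,0]}}

```text
time_s: 9.5
eef_pos: [142.6, 821.8, 232.4]
tcp_rot: [0.078, 0.987, -0.118, 0.07]
contact_force: [-0.5, -0.5, 0.7]
finger_gap: 85.2
grip_force: 0.0
```

```bash
python3 st.py
```

```text
9.5 [-1.551  1.326  1.322  0.185 -1.1    1.98   0.1  ] [142.6 821.8 232.4] 85.22620519181282 0.0 [-0.5 -0.5  0.7]
[[-0.978  0.17   0.119]
 [ 0.137  0.96  -0.244]
 [-0.156 -0.223 -0.962]]
```

Call:
{"method": "arm_command", "body": {"motion": [100,0,1,0,0,100,0,1,0,0,100,0,1,0,0,100,0,1,0,0,100,0,1,0,0,100,0,1,0,0,100,0,1,0,0,100,0,1,0,0,100,0,1,0,0,100,0,1,0,0]}}

```text
time_s: 10.5
eef_pos: [142.8, 818.5, 210.2]
tcp_rot: [0.078, 0.986, -0.132, 0.07]
contact_force: [0.9, 0.2, -0.3]
finger_gap: 85.4
grip_force: 0.0
```

```bash
python3 st.py
```

```text
10.5 [-1.55   1.353  1.321  0.185 -1.099  1.981  0.097] [142.8 818.5 210.2] 85.44357816884104 0.0 [ 0.9  0.2 -0.3]
[[-0.978  0.173  0.118]
 [ 0.136  0.953 -0.27 ]
 [-0.159 -0.248 -0.956]]
```

Call:
{"method": "arm_command", "body": {"motion": [100,-0.15,0.3,-1,0,100,-0.15,0.3,-1,0,100,-0.15,0.3,-1,0,100,-0.15,0.3,-1,0,100,-0.15,0.3,-1,0,100,-0.15,0.3,-1,0,100,-0.15,0.3,-1,0,100,-0.15,0.3,-1,0]}}

```text
time_s: 11.3
eef_pos: [152.1, 826.1, 364.4]
tcp_rot: [0.073, 0.994, -0.041, 0.065]
contact_force: [0.4, -0.1, 0.7]
finger_gap: 85.1
grip_force: 0.0
```

```bash
python3 st.py
```

```text
11.3 [-1.54   1.167  1.323  0.185 -1.099  1.981  0.131] [152.1 826.1 364.4] 85.12067813764925 0.0 [ 0.4 -0.1  0.7]
[[-0.981  0.151  0.123]
 [ 0.141  0.986 -0.091]
 [-0.135 -0.072 -0.988]]
```

Call:
{"method": "arm_command", "body": {"motion": [100,-0.1,0.6,-1,0,100,-0.1,0.6,-1,0,100,-0.1,0.6,-1,0,100,-0.1,0.6,-1,0,100,-0.1,0.6,-1,0,100,-0.1,0.6,-1,0,100,0,1,-0.5,0,100,0,1,-0.5,0,100,0,1,-0.5,0,100,0,1,-0.5,0]}}

```text
time_s: 12.3
eef_pos: [137.4, 813.2, 497.9]
tcp_rot: [0.068, 0.995, 0.04, 0.061]
contact_force: [0.4, -0.1, -0.5]
finger_gap: 85.6
grip_force: 0.0
```

```bash
python3 st.py
```

```text
12.3 [-1.558  1.005  1.323  0.185 -1.099  1.981  0.135] [137.4 813.2 497.9] 85.64241720660014 0.0 [ 0.4 -0.1 -0.5]
[[-0.983  0.131  0.126]
 [ 0.14   0.987  0.072]
 [-0.115  0.089 -0.989]]
```

Call:
{"method": "arm_command", "body": {"motion": [100,0,1,0,0,100,0,1,0,0,100,0,1,0,0,100,0,1,0,0,100,0,1,0,0,100,0,1,0,0]}}

```text
time_s: 12.9
eef_pos: [132.2, 816.7, 484.2]
tcp_rot: [0.069, 0.995, 0.032, 0.061]
contact_force: [0.8, -0.5, 0.6]
finger_gap: 85.2
grip_force: 0.0
```

```bash
python3 st.py
```

```text
12.9 [-1.564  1.022  1.323  0.185 -1.099  1.981  0.126] [132.2 816.7 484.2] 85.20232788655319 0.0 [ 0.8 -0.5  0.6]
[[-0.983  0.133  0.126]
 [ 0.141  0.988  0.056]
 [-0.117  0.073 -0.99 ]]
```

Call:
{"method": "arm_command", "body": {"motion": [100,0,-1,0.3,0,100,0,-1,0.5,0,100,0,-1,1,0,100,0,-0.5,1,0,100,0,0,1,0,100,0,0,1,0,100,0,0,1,0,100,0,0,1,0,100,0,0,1,0,100,0,0,1,0]}}

```text
time_s: 13.9
eef_pos: [152.6, 763.0, 232.3]
tcp_rot: [0.073, 0.995, 0.041, 0.059]
contact_force: [-0.2, -0.0, 0.3]
finger_gap: 85.3
grip_force: 0.0
```

```bash
python3 st.py
```

```text
13.9 [-1.915  1.066  1.207  1.225 -0.928  1.304  0.591] [152.6 763.  232.3] 85.32900054100186 0.0 [-0.2 -0.   0.3]
[[-0.982  0.14   0.123]
 [ 0.15   0.986  0.074]
 [-0.111  0.091 -0.99 ]]
```

Call:
{"method": "arm_command", "body": {"motion": [100,0,1,0,0,100,0,1,0,0,100,0,1,0,0,100,0,1,0,0,100,0,1,0,0,100,0,1,0,0,100,0,1,0,0,100,0,1,0,0]}}

```text
time_s: 14.7
eef_pos: [181.6, 939.1, 239.3]
tcp_rot: [0.074, 0.993, 0.067, 0.061]
contact_force: [-0.8, -0.1, -0.2]
finger_gap: 85.5
grip_force: 0.0
```

```bash
python3 st.py
```

```text
14.7 [-1.513  1.302  1.22   0.188 -1.079  1.619  0.101] [181.6 939.1 239.3] 85.48086891034121 0.0 [-0.8 -0.1 -0.2]
[[-0.981  0.14   0.131]
 [ 0.156  0.98   0.123]
 [-0.112  0.142 -0.984]]
```

Call:
{"method": "arm_command", "body": {"motion": [100,0,1,0.3,0,100,0,1,0.3,0,100,0,1,0.3,0,100,0,1,0.3,0,100,0,1,0.3,0,100,0,1,0.3,0,100,0,1,0.4,0,100,0,1,0.4,0,100,0,1,0.4,0,100,0,1,0.4,0]}}

```text
time_s: 15.7
eef_pos: [194.9, 1028.9, 167.6]
tcp_rot: [0.065, 0.98, 0.173, 0.071]
contact_force: [-0.7, -0.6, 0.4]
finger_gap: 85.3
grip_force: 0.0
```

```bash
python3 st.py
```

```text
15.7 [-1.509  1.4    1.206  0.185 -1.099  1.306  0.097] [ 194.9 1028.9  167.6] 85.31914814890277 0.0 [-0.7 -0.6  0.4]
[[-0.982  0.102  0.161]
 [ 0.151  0.931  0.331]
 [-0.116  0.349 -0.93 ]]
```

Call:
{"method": "arm_command", "body": {"motion": [100,0,1,0.4,0,100,0,1,0.4,0,100,0,1,0.4,0,100,0,1,0.4,0,100,0,1,0.5,0,100,0,1,0.5,0,100,0,1,0.5,0,100,0,1,0.5,0,100,0,1,0.5,0,100,0,1,0.5,0]}}

```text
time_s: 16.7
eef_pos: [205.3, 1103.5, 146.6]
tcp_rot: [0.057, 0.955, 0.282, 0.079]
contact_force: [-0.4, -0.3, 0.5]
finger_gap: 85.3
grip_force: 0.0
```

```bash
python3 st.py
```

```text
16.7 [-1.506  1.457  1.177  0.185 -1.099  1.021  0.1  ] [ 205.3 1103.5  146.6] 85.26845128916027 0.0 [-0.4 -0.3  0.5]
[[-0.981  0.063  0.183]
 [ 0.153  0.835  0.529]
 [-0.119  0.547 -0.829]]
```

Call:
{"method": "arm_command", "body": {"motion": [100,0,1,0.1,0,100,0,1,0.1,0,100,0,1,0.1,0,100,0,1,0.1,0,100,0,1,0.1,0,100,0,1,0.1,0,100,0,1,0.1,0,100,0,1,0.1,0,100,0,1,0.1,0,100,0,1,0.1,0]}}

```text
time_s: 17.7
eef_pos: [193.3, 1139.6, 274.5]
tcp_rot: [0.05, 0.926, 0.365, 0.085]
contact_force: [-0.4, -0.6, -0.4]
finger_gap: 85.2
grip_force: 0.0
```

Call:
{"method": "arm_command", "body": {"motion": [100,0,1,0.2,0,100,0,1,0.2,0,100,0,1,0.2,0,100,0,1,0.2,0,100,0,1,0.2,0,100,0,1,0.2,0,100,0,1,0.2,0,100,0,1,0.2,0,100,0,1,0.2,0,100,0,1,0.2,0]}}

```text
time_s: 18.7
eef_pos: [179.6, 1161.2, 401.3]
tcp_rot: [0.042, 0.89, 0.445, 0.09]
contact_force: [0.5, 0.1, 0.1]
finger_gap: 85.4
grip_force: 0.0
```

```bash
python3 st.py
```

```text
18.7 [-1.538  1.27   1.185  0.185 -1.099  0.856  0.103] [ 179.6 1161.2  401.3] 85.42863596903211 0.0 [0.5 0.1 0.1]
[[-0.98  -0.005  0.197]
 [ 0.155  0.6    0.785]
 [-0.122  0.8   -0.588]]
```

Call:
{"method": "arm_command", "body": {"motion": [100,0,1,0.6,0,100,0,1,0.6,0,100,0,1,0.6,0,100,0,1,0.6,0,100,0,1,0.6,0,100,0,1,0.6,0,100,0,1,0.6,0,100,0,1,0.6,0,100,0,1,0.6,0,100,0,1,0.6,0]}}

```text
time_s: 19.7
eef_pos: [173.5, 1190.5, 479.5]
tcp_rot: [0.033, 0.842, 0.531, 0.094]
contact_force: [0.3, 0.1, 0.0]
finger_gap: 85.6
grip_force: 0.0
```

Call:
{"method": "arm_command", "body": {"motion": [100,0,1,0.6,0,100,0,1,0.6,0,100,0,1,0.6,0,100,0,1,0.6,0,100,0,1,0.6,0,100,0,1,0.6,0]}}

```text
time_s: 20.3
eef_pos: [165.1, 1193.4, 547.2]
tcp_rot: [0.029, 0.812, 0.575, 0.096]
contact_force: [-0.5, 0.9, 0.3]
finger_gap: 85.3
grip_force: 0.0
```

```bash
python3 st.py
```

```text
20.3 [-1.55   1.206  1.16   0.185 -1.099  0.613  0.125] [ 165.1 1193.4  547.2] 85.298216722108 0.0 [-0.5  0.9  0.3]
[[-0.98  -0.063  0.188]
 [ 0.156  0.338  0.928]
 [-0.122  0.939 -0.321]]
```

```bash
python3 fit.py >/dev/null; cat > sim.py <<'E'
from kin import *
import sys
p=np.load('p.npy')
def step(q,pos,T):
    f=lambda x:np.r_[(fk(x,p)[0]-pos)/5,(fk(x,p)[1].inv()*T).as_rotvec()*60,(x-q)*.05]
    r=least_squares(f,np.clip(q,LO+1e-4,HI-1e-4),bounds=(LO,HI),max_nfev=12)
    return r.x,np.linalg.norm(r.fun[:3]*5),np.degrees(np.linalg.norm(r.fun[3:6]/60))
def path(q,T,wps,stepmm=40):
    c=fk(q,p)[0]
    for w in wps:
        w=np.array(w,float);n=int(np.ceil(np.linalg.norm(w-c)/stepmm))
        for i in range(n):
            q,e,a=step(q,c+(w-c)*(i+1)/n,T)
            if e>8 or a>2: print('  bad at',(c+(w-c)*(i+1)/n).round(),round(e),round(a,1),q.round(2)); return q
        c=w; print(w,n,q.round(2),'err',round(e,1),round(a,1))
    return q
E
cat > t.py <<'E'
from sim import *
l=json.loads(open('log.txt').readlines()[-1]); q=np.array(l[0]);T=R.from_quat(l[2]); print(fk(q,p)[0].round()-np.round(l[1]))
for m in([(600,500,500),(700,100,400)],[(400,700,450),(700,100,400)],[(700,400,400)]):
    print('path');path(q,T,m+[(520,-290,300),(467,-297,62),(520,-200,200),(440,90,95),(545,70,95)])
E
time timeout 200 python3 t.py
```

```text
[1. 1. 1.]
path
  bad at [ 269. 1029.  537.] 5 2.1 [-1.45  0.74  0.29  1.08 -1.1   0.23  1.08]
path
  bad at [ 233. 1053.  520.] 6 2.4 [-1.54  0.79  0.4   1.04 -1.1   0.23  0.99]
path
  bad at [ 273. 1035.  518.] 6 2.7 [-1.44  0.77  0.28  1.06 -1.1   0.23  1.08]
real	0m1.624s
user	0m2.175s
sys	0m0.091s
```

```bash
cat > t2.py <<'E'
from sim import *
l=json.loads(open('log.txt').readlines()[-1]); q0=np.array(l[0]);T=R.from_quat(l[2])
def reg(q,pos):
    f=lambda x:np.r_[(fk(x,p)[0]-pos)/5,(fk(x,p)[1].inv()*T).as_rotvec()*60]
    r=least_squares(f,q,bounds=(LO,HI),max_nfev=60); return r.x,r.cost
rng=np.random.default_rng(1)
for nm,pos in(('pick',(467,-297,62)),('slide',(545,70,95)),('mid',(600,200,350)),('hi',(300,600,500)),('hi2',(500,700,500)),('hi3',(165,1000,600)),('hi4',(300,800,750))):
    S=[]
    for i in range(40):
        q,c=reg(rng.uniform(LO,HI),np.array(pos))
        if c<.01:S.append(q)
    S=np.array(S); print(nm,len(S)); 
    if len(S): print('  min',S.min(0).round(2),'max',S.max(0).round(2)); print(S[:5].round(2))
E
time timeout 250 python3 t2.py
```

```text
pick 9
  min [ 1.04  1.27 -1.25  1.33 -0.65  1.39  1.99] max [ 1.49  1.61 -0.17  1.33  0.26  1.57  2.79]
[[ 1.22  1.32 -0.52  1.33 -0.38  1.45  2.56]
 [ 1.04  1.27 -0.17  1.33 -0.65  1.57  2.79]
 [ 1.48  1.6  -1.23  1.33  0.24  1.43  2.  ]
 [ 1.49  1.61 -1.25  1.33  0.26  1.43  1.99]
 [ 1.48  1.6  -1.24  1.33  0.25  1.43  2.  ]]
slide 10
  min [ 0.78  1.16 -1.25  1.94 -1.02  0.51  1.74] max [ 1.15  1.56 -0.52  1.95  0.25  0.85  2.93]
[[ 0.79  1.17 -0.54  1.94 -1.    0.84  2.92]
 [ 1.08  1.43 -1.07  1.94 -0.2   0.52  2.17]
 [ 1.14  1.54 -1.22  1.94  0.17  0.52  1.81]
 [ 1.15  1.56 -1.25  1.95  0.25  0.53  1.74]
 [ 1.14  1.56 -1.24  1.94  0.23  0.53  1.75]]
mid 6
  min [ 0.7   0.77 -1.25  1.92 -1.1   0.52  2.04] max [ 0.88  0.98 -0.83  1.92 -0.63  0.8   2.45]
[[ 0.88  0.98 -1.24  1.92 -0.64  0.52  2.06]
 [ 0.88  0.98 -1.25  1.92 -0.63  0.52  2.04]
 [ 0.7   0.77 -0.83  1.92 -1.1   0.8   2.45]
 [ 0.8   0.86 -1.03  1.92 -0.93  0.66  2.31]
 [ 0.71  0.78 -0.86  1.92 -1.08  0.78  2.44]]
hi 9
  min [-1.87  0.22 -1.24  2.2   3.31  0.38 -2.93] max [0.04 0.45 1.32 2.2  4.17 1.06 2.54]
[[ 0.01  0
[... 415 characters left out ...]
10
  min [-1.3   0.6  -1.24  1.22  1.24  0.23 -1.08] max [-0.91  0.82 -0.3   1.22  1.8   0.71 -1.  ]
[[-1.28  0.6  -0.33  1.22  1.27  0.24 -1.01]
 [-0.98  0.73 -1.01  1.22  1.68  0.57 -1.06]
 [-1.03  0.7  -0.88  1.22  1.62  0.5  -1.08]
 [-1.29  0.6  -0.31  1.22  1.25  0.24 -1.01]
 [-1.28  0.6  -0.33  1.22  1.27  0.24 -1.01]]
hi4 15
  min [-1.6   0.27 -1.25  1.34 -1.1   0.31 -0.39] max [-0.4   0.45  0.67  1.35  0.91  0.51  1.1 ]
[[-0.74  0.3  -0.61  1.34  0.04  0.31  0.26]
 [-1.08  0.27 -0.11  1.34 -0.52  0.34  0.71]
 [-1.19  0.27  0.05  1.34 -0.66  0.37  0.81]
 [-0.71  0.3  -0.65  1.34  0.09  0.31  0.22]
 [-0.42  0.43 -1.21  1.35  0.85  0.43 -0.35]]
real	1m13.516s
user	1m13.931s
sys	0m0.089s
```

```bash
cat > t.py <<'E'
from sim import *
l=json.loads(open('log.txt').readlines()[-1]); q=np.array(l[0]);T=R.from_quat(l[2])
for m in([(165,1050,750),(300,800,780),(500,450,780),(600,200,600)],[(300,950,750),(600,600,750),(750,200,600)],[(300,800,850),(700,300,850),(750,100,600)]):
    print('path');path(q,T,m+[(640,0,400),(500,-270,250),(467,-297,62),(520,-200,200),(440,90,95),(545,70,95)],60)
E
time timeout 100 python3 t.py
```

```text
path
[ 165. 1050.  750.] 5 [-1.71  0.84  1.07  0.58 -1.06  0.73  0.41] err 0.0 0.0
[300. 800. 780.] 5 [-1.68  0.35  0.82  1.26 -1.1   0.6   1.04] err 0.0 0.0
[500. 450. 780.] 7 [ 0.14  0.13 -0.58  1.45 -1.1   0.98  1.46] err 0.0 0.0
[600. 200. 600.] 6 [ 0.73  0.43 -0.83  1.62 -1.03  1.14  1.93] err 0.0 0.0
[640.   0. 400.] 5 [ 0.87  0.79 -0.7   1.57 -0.82  1.23  2.21] err 0.0 0.0
[ 500. -270.  250.] 6 [ 1.18  1.04 -0.55  1.4  -0.53  1.54  2.43] err 0.0 0.0
[ 467. -297.   62.] 4 [ 1.2   1.31 -0.48  1.33 -0.42  1.46  2.59] err 0.0 0.0
[ 520. -200.  200.] 3 [ 1.13  1.07 -0.57  1.54 -0.56  1.36  2.49] err 0.0 0.0
[440.  90.  95.] 6 [ 1.04  1.28 -0.79  2.2  -0.88  0.5   2.94] err 0.0 0.0
[545.  70.  95.] 2 [ 0.91  1.25 -0.75  1.94 -0.8   0.69  2.73] err 0.0 0.0
path
[300. 950. 750.] 6 [-1.56  0.63  0.77  0.9  -1.09  0.64  0.82] err 0.0 0.0
[600. 600. 750.] 8 [-0.48  0.4  -0.06  1.14 -1.09  0.89  1.38] err 0.0 0.0
[750. 200. 600.] 8 [ 0.33  0.62 -0.38  1.19 -1.06  1.3   1.82] err 0.0 0.0
[640.   0. 400.] 6 [ 0.67  0.72 -0.33  1.57 -1.01  1.4   2.35] err 0.0 0.0
[ 500. -270.  250.] 6 [ 1.01
[... 386 characters left out ...]
  0.37  0.86  1.05 -0.98  0.75  0.83] err 0.0 0.0
[700. 300. 850.] 11 [ 0.05  0.51 -0.14  0.69 -1.1   1.48  1.26] err 0.0 0.0
[750. 100. 600.] 6 [ 0.4   0.65 -0.26  1.1  -1.09  1.49  1.84] err 0.0 0.0
[640.   0. 400.] 5 [ 0.61  0.71 -0.24  1.57 -1.05  1.44  2.38] err 0.0 0.0
[ 500. -270.  250.] 6 [ 0.97  0.99 -0.12  1.4  -0.76  1.7   2.65] err 0.0 0.0
[ 467. -297.   62.] 4 [ 1.01  1.27 -0.1   1.33 -0.69  1.59  2.83] err 0.0 0.0
[ 520. -200.  200.] 3 [ 0.91  1.01 -0.16  1.54 -0.8   1.53  2.72] err 0.0 0.0
[440.  90.  95.] 6 [ 1.04  1.28 -0.79  2.2  -0.88  0.5   2.94] err 0.0 0.0
[545.  70.  95.] 2 [ 0.92  1.25 -0.75  1.94 -0.79  0.68  2.73] err 0.0 0.0
real	0m8.750s
user	0m9.061s
sys	0m0.189s
```

```bash
cat > t.py <<'E'
from h import *
s=robot.observe();T=R.from_quat(s['tcp_rot'])*R.from_euler('z',7.4,degrees=True);c=s['eef_pos']
print(T.as_matrix().round(3))
for w in [(300,950,750),(600,600,750),(750,200,600),(640,0,400),(500,-270,250)]:
    d=T.inv().apply(np.array(w)-c)/30; n=int(np.ceil(max(np.abs(d).max()/.95,np.linalg.norm(d)/1.6)));print(w,n,(d/n).round(2));c=np.array(w)
E
python3 t.py
```

```text
[[-0.98   0.063  0.188]
 [ 0.198  0.315  0.928]
 [-0.001  0.947 -0.321]]
(300, 950, 750) 10 [-0.6   0.41 -0.89]
(600, 600, 750) 13 [-0.93 -0.23 -0.69]
(750, 200, 600) 11 [-0.69 -0.78 -0.89]
(640, 0, 400) 10 [ 0.23 -0.86 -0.47]
(500, -270, 250) 9 [ 0.31 -0.87 -0.85]
```

Call:
{"method": "arm_command", "body": {"motion": [100,-0.6,0.41,-0.89,7.4,100,-0.6,0.41,-0.89,0,100,-0.6,0.41,-0.89,0,100,-0.6,0.41,-0.89,0,100,-0.6,0.41,-0.89,0,100,-0.6,0.41,-0.89,0,100,-0.6,0.41,-0.89,0,100,-0.6,0.41,-0.89,0,100,-0.6,0.41,-0.89,0,100,-0.6,0.41,-0.89,0]}}

```text
time_s: 21.3
eef_pos: [298.2, 948.4, 752.5]
tcp_rot: [0.081, 0.809, 0.579, 0.058]
contact_force: [0.9, 0.7, -0.2]
finger_gap: 85.3
grip_force: 0.0
```

Call:
{"method": "arm_command", "body": {"motion": [100,-0.93,-0.23,-0.69,0,100,-0.93,-0.23,-0.69,0,100,-0.93,-0.23,-0.69,0,100,-0.93,-0.23,-0.69,0,100,-0.93,-0.23,-0.69,0,100,-0.93,-0.23,-0.69,0,100,-0.93,-0.23,-0.69,0,100,-0.93,-0.23,-0.69,0,100,-0.93,-0.23,-0.69,0,100,-0.93,-0.23,-0.69,0]}}

```text
time_s: 22.3
eef_pos: [528.5, 679.0, 753.3]
tcp_rot: [0.081, 0.809, 0.579, 0.059]
contact_force: [0.5, -0.0, -0.4]
finger_gap: 85.2
grip_force: 0.0
```

```bash
python3 st.py; sed -i "s/,7.4,/,0,/;s/(300,950,750),(600,600,750),//;s/\[(750/[(650,500,700),(750/" t.py; python3 t.py
```

```text
22.3 [-0.755  0.377  0.076  1.176 -1.087  0.756  1.172] [528.5 679.  753.3] 85.16822452566433 0.0 [ 0.5 -0.  -0.4]
[[-0.98   0.063  0.189]
 [ 0.199  0.316  0.928]
 [-0.001  0.947 -0.322]]
[[-0.98   0.063  0.189]
 [ 0.199  0.316  0.928]
 [-0.001  0.947 -0.322]]
(650, 500, 700) 6 [-0.86 -0.55 -0.7 ]
(750, 200, 600) 8 [-0.66 -0.76 -0.95]
(640, 0, 400) 10 [ 0.23 -0.86 -0.47]
(500, -270, 250) 9 [ 0.31 -0.87 -0.85]
```

Call:
{"method": "arm_command", "body": {"motion": [100,-0.86,-0.55,-0.7,0,100,-0.86,-0.55,-0.7,0,100,-0.86,-0.55,-0.7,0,100,-0.86,-0.55,-0.7,0,100,-0.86,-0.55,-0.7,0,100,-0.66,-0.76,-0.95,0,100,-0.66,-0.76,-0.95,0,100,-0.66,-0.76,-0.95,0,100,-0.66,-0.76,-0.95,0,100,-0.66,-0.76,-0.95,0]}}

```text
time_s: 23.3
eef_pos: [692.6, 341.6, 646.4]
tcp_rot: [0.081, 0.809, 0.579, 0.059]
contact_force: [-0.1, 0.4, -0.7]
finger_gap: 85.4
grip_force: 0.0
```

Call:
{"method": "arm_command", "body": {"motion": [100,-0.66,-0.76,-0.95,0,100,-0.66,-0.76,-0.95,0,100,0.23,-0.86,-0.47,0,100,0.23,-0.86,-0.47,0,100,0.23,-0.86,-0.47,0,100,0.23,-0.86,-0.47,0,100,0.23,-0.86,-0.47,0,100,0.23,-0.86,-0.47,0,100,0.23,-0.86,-0.47,0,100,0.23,-0.86,-0.47,0]}}

```text
time_s: 24.3
eef_pos: [628.6, 108.4, 462.1]
tcp_rot: [0.081, 0.81, 0.578, 0.059]
contact_force: [-0.1, -0.3, -0.9]
finger_gap: 85.6
grip_force: 0.0
```

```bash
python3 st.py; sed -i "s/for w in .*:/for w in [(440,-420,190)]:/" t.py; python3 t.py
```

```text
24.3 [ 0.631  0.611 -0.523  1.658 -1.054  1.21   2.108] [628.6 108.4 462.1] 85.58447296684052 0.0 [-0.1 -0.3 -0.9]
[[-0.98   0.063  0.19 ]
 [ 0.2    0.318  0.927]
 [-0.002  0.946 -0.324]]
[[-0.98   0.063  0.19 ]
 [ 0.2    0.318  0.927]
 [-0.002  0.946 -0.324]]
(440, -420, 190) 16 [ 0.17 -0.91 -0.91]
```

Call:
{"method": "arm_command", "body": {"motion": [100,0.17,-0.91,-0.91,0,100,0.17,-0.91,-0.91,0,100,0.17,-0.91,-0.91,0,100,0.17,-0.91,-0.91,0,100,0.17,-0.91,-0.91,0,100,0.17,-0.91,-0.91,0,100,0.17,-0.91,-0.91,0,100,0.17,-0.91,-0.91,0,100,0.17,-0.91,-0.91,0,100,0.17,-0.91,-0.91,0]}}

```text
time_s: 25.3
eef_pos: [509.8, -221.7, 291.8]
tcp_rot: [0.081, 0.81, 0.578, 0.059]
contact_force: [0.1, -0.3, 0.4]
finger_gap: 85.6
grip_force: 0.0
```

Call:
{"method": "arm_command", "body": {"motion": [100,0.17,-0.91,-0.91,0,100,0.17,-0.91,-0.91,0,100,0.17,-0.91,-0.91,0,100,0.17,-0.91,-0.91,0,100,0.17,-0.91,-0.91,0,100,0,0,0,0]}}

```text
time_s: 25.9
eef_pos: [447.8, -389.3, 202.6]
tcp_rot: [0.085, 0.81, 0.577, 0.058]
contact_force: [-0.6, -0.3, -0.3]
finger_gap: 85.3
grip_force: 0.0
```

```bash
python3 st.py; python3 - <<'E'
from h import *
d=grab('side');s=grab('scene')
cv2.imwrite('pics/4.png',np.hstack([cv2.resize(d['img'][230:384,120:350,::-1],None,fx=1.73,fy=1.73,interpolation=2),cv2.resize(s['img'][190:344,60:290,::-1],None,fx=1.73,fy=1.73,interpolation=2)]))
# handle mask in side+scene
for n,im,k in(('side',d,(slice(262,315),slice(190,262))),('scene',s,(slice(218,262),slice(125,165)))):
    g=cv2.cvtColor(im['img'],cv2.COLOR_RGB2GRAY)[k]; m=(g<45).astype(np.uint8)
    c=max(cv2.findContours(m,0,2)[0],key=cv2.contourArea); r=cv2.minAreaRect(c); b=cv2.boxPoints(r)+[k[1].start,k[0].start]
    e=sorted([(np.linalg.norm(b[i]-b[(i+1)%4]),i) for i in range(4)]); 
    ends=[(b[i]+b[(i+1)%4])/2 for _,i in e[:2]]
    print(n,cv2.contourArea(c),[onz(im,*x,60).round() for x in ends])
E
```

```text
25.9 [ 1.159  1.166 -0.28   1.117 -0.572  1.806  2.428] [ 447.8 -389.3  202.6] 85.3274325582771 0.0 [-0.6 -0.3 -0.3]
[[-0.979  0.072  0.193]
 [ 0.205  0.319  0.925]
 [ 0.005  0.945 -0.327]]
side 1139.5 [array([ 432., -379.,   60.]), array([ 493., -221.,   60.])]
scene 58.5 [array([ 425., -282.,   60.]), array([ 507., -312.,   60.])]
```

View pics/4.png

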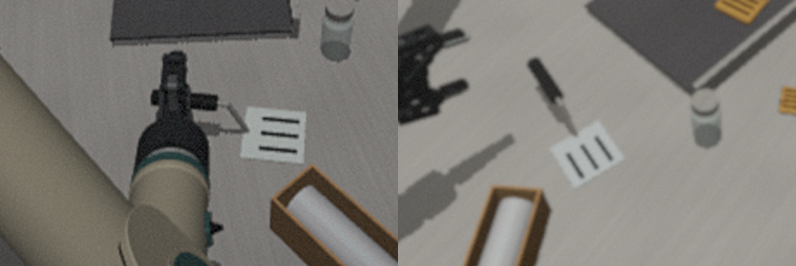

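The left half (side view) shows the gripper above the handle. The right half (scene view) shows the handle with its centre at (466,-297), which agrees with the first measurement. I'll approach along the tool axis with the opening at 65 %.

Call:
{"method": "arm_command", "body": {"motion": [65,0,-0.87,0.22,0,65,0,-0.87,0.22,0,65,0,-0.87,0.22,0,65,0,-0.87,0.22,0,65,0,0,0.8,0,65,0,0,0.8,0,65,0,0,0.6,0], "squeeze": 110}}

```text
time_s: 26.7
eef_pos: [463.1, -329.3, 79.9]
tcp_rot: [0.08, 0.809, 0.579, 0.058]
contact_force: [0.5, -0.4, -0.0]
finger_gap: 55.6
grip_force: 0.0
```

```bash
python3 st.py; python3 -c "
from h import *
s=robot.observe();T=R.from_quat(s['tcp_rot']);t=np.array([466,-297,60])+11*T.apply([0,0,1]);print((T.inv().apply(t-s['eef_pos'])/30).round(2))"
```

```text
26.7 [ 1.115  1.29  -0.286  1.232 -0.552  1.597  2.551] [ 463.1 -329.3   79.9] 55.634371342346135 0.0 [ 0.5 -0.4 -0. ]
[[-0.981  0.061  0.187]
 [ 0.196  0.316  0.928]
 [-0.002  0.947 -0.322]]
[ 0.12 -0.28  1.6 ]
```

Call:
{"method": "arm_command", "body": {"motion": [65,0.06,-0.14,0.8,0,65,0.06,-0.14,0.8,0,65,0,0,0,0,0,0,0,0,0,0,0,0,0,0,0,0,0,0,0,0,0,0,0,0], "squeeze": 110}}

```text
time_s: 27.4
eef_pos: [466.9, -290.3, 55.6]
tcp_rot: [0.081, 0.81, 0.578, 0.059]
contact_force: [0.8, -1.3, 0.2]
finger_gap: 21.3
grip_force: 107.3
```

```bash
python3 st.py; python3 - <<'E'
from h import *
d=grab('side');s=grab('scene')
cv2.imwrite('pics/5.png',np.hstack([cv2.resize(d['img'][230:384,120:350,::-1],None,fx=1.73,fy=1.73,interpolation=2),cv2.resize(s['img'][190:344,60:290,::-1],None,fx=1.73,fy=1.73,interpolation=2)]))
E
```

```text
27.4 [ 1.096  1.296 -0.294  1.328 -0.565  1.492  2.592] [ 466.9 -290.3   55.6] 21.266544170306297 107.31664180755615 [ 0.8 -1.3  0.2]
[[-0.98   0.063  0.189]
 [ 0.2    0.318  0.927]
 [-0.001  0.946 -0.324]]
```

View pics/5.png

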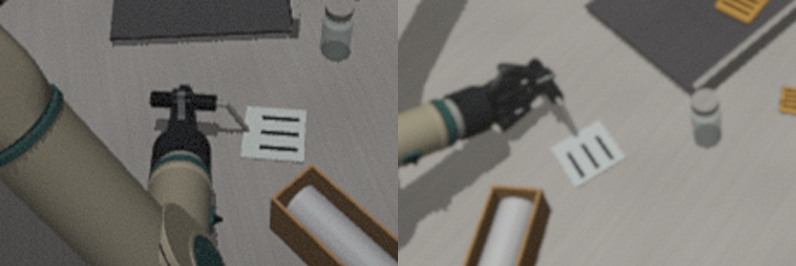

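```bash
cat > t3.py <<'E'
from sim import *
l=json.loads(open('log.txt').readlines()[-1]); q=np.array(l[0]);T=R.from_quat(l[2]);print(fk(q,p)[0]-l[1])
for m in([(460,-150,160),(430,100,120),(413,127,76),(528,106,76),(490,60,130)],[(460,-150,160),(440,100,120),(425,125,76),(528,106,76)]):
    print('path');path(q,T,m,30)
E
timeout 60 python3 t3.py
```

```text
[ 8.37882979  1.18163515 -7.40729019]
path
[ 460. -150.  160.] 6 [ 1.06  1.04 -0.37  1.77 -0.69  1.27  2.64] err 0.0 0.0
[430. 100. 120.] 9 [ 0.99  1.2  -0.74  2.26 -1.03  0.55  2.94] err 0.0 0.0
[413. 127.  76.] 2 [ 1.05  1.4  -0.87  2.29 -0.97  0.3   2.94] err 0.0 0.0
[528. 106.  76.] 4 [ 0.9   1.3  -0.78  2.01 -0.86  0.56  2.7 ] err 0.0 0.0
[490.  60. 130.] 3 [ 1.02  1.19 -0.8   2.08 -0.78  0.65  2.61] err 0.0 0.0
path
[ 460. -150.  160.] 6 [ 1.06  1.04 -0.37  1.77 -0.69  1.27  2.64] err 0.0 0.0
[440. 100. 120.] 9 [ 0.97  1.19 -0.72  2.23 -1.05  0.58  2.94] err 0.0 0.0
[425. 125.  76.] 2 [ 1.03  1.38 -0.85  2.27 -0.98  0.35  2.94] err 0.0 0.0
[528. 106.  76.] 4 [ 0.9   1.3  -0.78  2.01 -0.87  0.57  2.71] err 0.0 0.0
```

Grip holds on the handle (gap 21 mm, 107 N); picture 5 shows both fingers around the handle in both views. I'll work out the carry to the plate.

```bash
cat > way.py <<'E'
from h import *
import sys
def way(ws,lim=1.3):
    s=robot.observe();T=R.from_quat(s['tcp_rot']);c=s['eef_pos']
    for w in ws:
        d=T.inv().apply(np.array(w)-c)/30; n=int(np.ceil(max(np.abs(d).max(),np.linalg.norm(d)/lim)));print(w,n,(d/n).round(2).tolist());c=np.array(w)
way(eval(sys.argv[1]),float(sys.argv[2]) if len(sys.argv)>2 else 1.3)
E
python3 way.py "[(467,-270,110),(458,-130,160),(425,90,130),(413,127,90),(413,127,76)]"
```

```text
(467, -270, 110) 2 [0.06, 0.97, 0.02]
(458, -130, 160) 4 [0.31, 0.76, 0.93]
(425, 90, 130) 7 [0.36, 0.19, 0.99]
(413, 127, 90) 2 [0.32, -0.45, 0.75]
(413, 127, 76) 1 [0.0, -0.44, 0.15]
```

Call:
{"method": "arm_command", "body": {"motion": [0,0.06,0.97,0.02,0,0,0.06,0.97,0.02,0,0,0.31,0.76,0.93,0,0,0.31,0.76,0.93,0,0,0.31,0.76,0.93,0,0,0.31,0.76,0.93,0,0,0.36,0.19,0.99,0,0,0.36,0.19,0.99,0,0,0.36,0.19,0.99,0,0,0.36,0.19,0.99,0], "squeeze": 120}}

```text
time_s: 28.5
eef_pos: [438.9, -3.1, 142.8]
tcp_rot: [0.082, 0.81, 0.578, 0.059]
contact_force: [1.8, -0.2, -2.0]
finger_gap: 21.0
grip_force: 118.3
```

Call:
{"method": "arm_command", "body": {"motion": [0,0.36,0.19,0.99,0,0,0.36,0.19,0.99,0,0,0.36,0.19,0.99,0,0,0,0,0,0]}}

```text
time_s: 28.9
eef_pos: [422.8, 94.2, 131.8]
tcp_rot: [0.08, 0.808, 0.581, 0.056]
contact_force: [0.1, -0.3, -1.3]
finger_gap: 20.8
grip_force: 118.3
```

```bash
python3 st.py; python3 way.py "[(413,127,90),(413,127,76)]"; python3 - <<'E'
from h import *
d=grab('side');s=grab('scene')
np.save('d.npy',d,allow_pickle=True);np.save('s.npy',s,allow_pickle=True)
cv2.imwrite('pics/6.png',np.hstack([cv2.resize(d['img'][150:280,160:330,::-1],None,fx=2.35,fy=2.35,interpolation=2),cv2.resize(s['img'][130:260,150:320,::-1],None,fx=2.35,fy=2.35,interpolation=2)]))
E
```

```text
28.9 [ 0.985  1.185 -0.732  2.242 -1.024  0.581  2.919] [422.8  94.2 131.8] 20.772921049850996 118.32530736923218 [ 0.1 -0.3 -1.3]
[[-0.981  0.064  0.184]
 [ 0.195  0.312  0.93 ]
 [ 0.002  0.948 -0.319]]
(413, 127, 90) 2 [0.26, -0.5, 0.7]
(413, 127, 76) 1 [-0.0, -0.44, 0.15]
```

View pics/6.png

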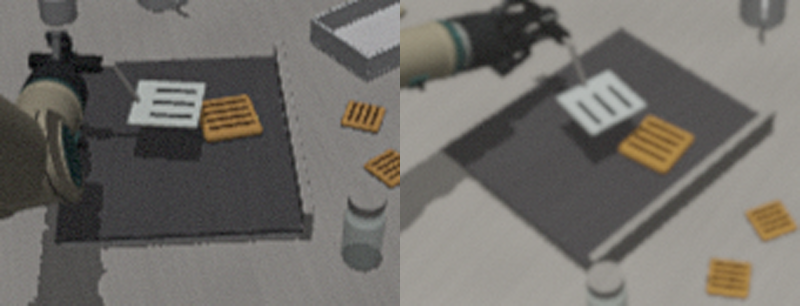

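Picture 6 shows the blade level above the plate, just short of the portion: in the side half the blade centre is at about (168,104) and the portion at (230,117). I'll check positions and height.

```bash
python3 - <<'E'
from h import *
d=np.load('d.npy',allow_pickle=True).item();s=np.load('s.npy',allow_pickle=True).item()
A=np.array([(143,80),(207,84),(199,128),(127,124)])/2.35+[160,150]
B=(np.array([(556,100),(612,69),(647,103),(588,138)])-[400,0])/2.35+[150,130]
# order: side: back-left, front-left, front-right, back-right ; scene: back-right, back-left, front-left, front-right
B=B[[1,2,3,0]]
def tri(a,b):
    o1,r1=ray(d,*a);o2,r2=ray(s,*b);t=np.linalg.lstsq(np.c_[r1,-r2],o2-o1,rcond=None)[0];return (o1+r1*t[0]+o2+r2*t[1])/2
P=np.array([tri(a,b) for a,b in zip(A,B)]);print(P.round(),P.mean(0).round())
g=lambda w:np.array([(w[0]-555)*.984-(w[1]-40)*.178,(w[0]-555)*.178+(w[1]-40)*.984]).round()
p1=[onz(d,*(np.array(c)/2.35+[160,150]),34) for c in((202,97),(250,94),(262,131),(208,138))]
p2=[onz(s,*((np.array(c)-[400,0])/2.35+[150,130]),34) for c in((648,115),(693,133),(660,170),(620,146))]
print('portion side g',[g(c).tolist() for c in p1],'scene',[g(c).tolist() for c in p2])
print('blade g',[g(c).tolist() for c in P])
for c in((275,50),(303,212)): print('rail top side',g(onz(d,*(np.array(c)/2.35+[160,150]),45)))
for c in((755,115),(593,255)): print('rail top scene',g(onz(s,*((np.array(c)-[400,0])/2.35+[150,130]),45)))
E
```

```text
[[522. 105.  75.]
 [604.  73.  77.]
 [574. -23.  80.]
 [488.  18.  71.]] [547.  43.  76.]
portion side g [[37.0, 68.0], [104.0, 71.0], [114.0, -11.0], [41.0, -21.0]] scene [[29.0, 57.0], [100.0, 75.0], [114.0, -7.0], [43.0, -13.0]]
blade g [[-44.0, 59.0], [43.0, 41.0], [30.0, -59.0], [-62.0, -33.0]]
rail top side [148. 159.]
rail top side [ 149. -177.]
rail top scene [147. 153.]
rail top scene [ 156. -173.]
```

```bash
python3 way.py "[(405,128,85),(405,128,74)]" 1
```

```text
(405, 128, 85) 3 [0.3, -0.36, 0.5]
(405, 128, 74) 1 [-0.0, -0.35, 0.12]
```

Call:
{"method": "arm_command", "body": {"motion": [0,0.3,-0.36,0.5,0,0,0.3,-0.36,0.5,0,0,0.3,-0.36,0.5,0,0,0,-0.2,0.07,0,0,0,0,0,0]}}

```text
time_s: 29.5
eef_pos: [406.0, 126.7, 78.0]
tcp_rot: [0.082, 0.809, 0.578, 0.058]
contact_force: [0.3, 0.1, -2.1]
finger_gap: 20.7
grip_force: 118.4
```

```bash
python3 st.py; python3 way.py "[(405,128,75)]" 1
```

```text
29.5 [ 1.052  1.423 -0.887  2.284 -0.953  0.283  2.926] [406.  126.7  78. ] 20.69905308260824 118.38794589042664 [ 0.3  0.1 -2.1]
[[-0.98   0.066  0.19 ]
 [ 0.201  0.317  0.927]
 [ 0.001  0.946 -0.324]]
(405, 128, 75) 1 [0.04, -0.08, 0.07]
```

Call:
{"method": "arm_command", "body": {"motion": [0,0,-0.08,0.03,1,0,0,0,0,0]}}

```text
time_s: 29.7
eef_pos: [405.8, 127.3, 76.9]
tcp_rot: [0.088, 0.809, 0.579, 0.054]
contact_force: [0.8, -0.4, -1.3]
finger_gap: 20.5
grip_force: 118.4
```

```bash
python3 st.py; python3 way.py "[(528,106,76)]" 0.6
```

```text
29.7 [ 1.049  1.423 -0.884  2.284 -0.959  0.284  2.919] [405.8 127.3  76.9] 20.512835275566246 118.38426947593689 [ 0.8 -0.4 -1.3]
[[-0.979  0.08   0.189]
 [ 0.205  0.315  0.927]
 [ 0.015  0.946 -0.324]]
(528, 106, 76) 7 [-0.59, 0.01, 0.02]
```

Call:
{"method": "arm_command", "body": {"motion": [0,0,-0.09,0.03,0.5,0,0,0,0,0]}}

```text
time_s: 29.9
eef_pos: [405.4, 128.3, 76.0]
tcp_rot: [0.09, 0.807, 0.581, 0.052]
contact_force: [0.7, -2.6, 6.1]
finger_gap: 20.4
grip_force: 118.3
```

```bash
python3 st.py; python3 way.py "[(528,106,75)]" 0.6
```

```text
29.9 [ 1.049  1.429 -0.882  2.282 -0.959  0.286  2.918] [405.4 128.3  76. ] 20.381192724775968 118.33813905715942 [ 0.7 -2.6  6.1]
[[-0.978  0.085  0.188]
 [ 0.205  0.309  0.929]
 [ 0.02   0.947 -0.32 ]]
(528, 106, 75) 7 [-0.59, 0.01, 0.01]
```

Call:
{"method": "arm_command", "body": {"motion": [0,-0.59,0.01,0.01,0,0,-0.59,0.01,0.01,0,0,-0.59,0.01,0.01,0,0,-0.59,0.01,0.01,0,0,-0.59,0.01,0.01,0,0,-0.3,0,0,0]}}

```text
time_s: 30.5
eef_pos: [498.9, 112.7, 77.0]
tcp_rot: [0.088, 0.806, 0.583, 0.049]
contact_force: [-7.2, 1.7, 8.9]
finger_gap: 20.7
grip_force: 118.3
```

```bash
python3 st.py; python3 way.py "[(528,106,75)]" 0.6;python3 - <<'E'
from h import *
d=grab('side');s=grab('scene')
np.save('d.npy',d,allow_pickle=True);np.save('s.npy',s,allow_pickle=True)
cv2.imwrite('pics/7.png',np.hstack([cv2.resize(d['img'][160:260,200:330,::-1],None,fx=3,fy=3,interpolation=2),cv2.resize(s['img'][150:250,190:320,::-1],None,fx=3,fy=3,interpolation=2)]))
E
```

```text
30.5 [ 0.904  1.326 -0.784  2.051 -0.901  0.534  2.746] [498.9 112.7  77. ] 20.69206482594172 118.31749677658081 [-7.2  1.7  8.9]
[[-0.98   0.084  0.182]
 [ 0.199  0.305  0.932]
 [ 0.023  0.949 -0.315]]
(528, 106, 75) 2 [-0.5, -0.02, -0.01]
```

View pics/7.png

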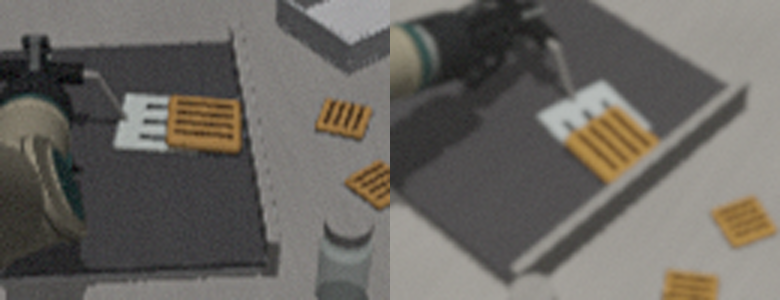

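Picture 7 shows the portion against the rail with the blade already more than half under it (side half: blade from x≈115, portion 167–242). I'll push on to the rail.

Call:
{"method": "arm_command", "body": {"motion": [0,-0.45,0,0,0,0,-0.45,0,0,0,0,-0.25,0,0,0,0,0,0,0,0]}}

```text
time_s: 31.0
eef_pos: [532.5, 106.1, 76.7]
tcp_rot: [0.087, 0.806, 0.584, 0.049]
contact_force: [-3.9, 2.9, 8.9]
finger_gap: 20.7
grip_force: 118.2
```

```bash
python3 st.py
```

```text
31.0 [ 0.861  1.309 -0.756  1.964 -0.88   0.605  2.684] [532.5 106.1  76.7] 20.710478648314847 118.18543195724487 [-3.9  2.9  8.9]
[[-0.98   0.083  0.181]
 [ 0.198  0.304  0.932]
 [ 0.022  0.949 -0.314]]
```

Call:
{"method": "arm_command", "body": {"motion": [0,0,0.2,-0.07,-1,0,0.02,0.4,-0.13,-1,0,0.02,0.4,-0.13,-0.5,0,0.02,0.4,-0.13,0,0,0,0,0,0]}}

```text
time_s: 31.5
eef_pos: [533.1, 103.5, 118.2]
tcp_rot: [0.073, 0.81, 0.578, 0.064]
contact_force: [-0.1, 0.8, -2.7]
finger_gap: 20.5
grip_force: 118.6
```

```bash
python3 st.py;python3 - <<'E'
from h import *
d=grab('side');s=grab('scene')
cv2.imwrite('pics/8.png',np.hstack([cv2.resize(d['img'][160:260,200:330,::-1],None,fx=3,fy=3,interpolation=2),cv2.resize(s['img'][150:250,190:320,::-1],None,fx=3,fy=3,interpolation=2)]))
E
```

```text
31.5 [ 0.878  1.23  -0.79   1.997 -0.889  0.609  2.673] [533.1 103.5 118.2] 20.54445367675599 118.58269572257996 [-0.1  0.8 -2.7]
[[-0.981  0.044  0.189]
 [ 0.193  0.32   0.928]
 [-0.02   0.946 -0.323]]
```

View pics/8.png

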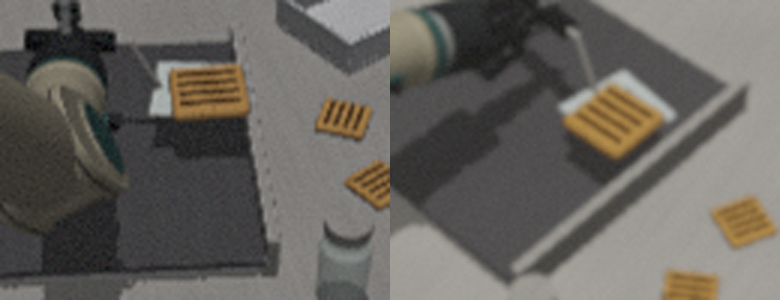

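The portion is on the blade and clear of the plate (side half: portion (208,92) with its shadow below at (200,135)). I'll retreat from the rail and compute the flip arc about the blade's front edge.

Call:
{"method": "arm_command", "body": {"motion": [0,0.25,0,0,0,0,0.47,0,0,0,0,0.47,0,0,0,0,0.47,0,0,0,0,0.47,0,0,0,0,0.47,0,0,0,0,0.47,0,0,0,0,0.4,0,0,0,0,0.2,0,0,0,0,0,0,0,0]}}

```text
time_s: 32.6
eef_pos: [423.8, 124.8, 113.9]
tcp_rot: [0.074, 0.81, 0.579, 0.063]
contact_force: [-0.8, -0.0, -2.3]
finger_gap: 21.1
grip_force: 118.8
```

```bash
python3 st.py; cat > flip.py <<'E'
from sim import *
from h import robot
L=[json.loads(x) for x in open('log.txt')]
Tp=R.from_quat([.081,.810,.578,.059]) # at pick
u=np.array([.94,-.342,0]);v=np.array([.342,.94,0])
off=lambda a,b,c:Tp.inv().apply(np.array([125,-51,-55.6])+a*u+b*v+np.array([0,0,c]))
FL,FR,FC=off(45,45,0),off(45,-45,0),off(45,0,0)
s=robot.observe();c=s['eef_pos'];T=R.from_quat(s['tcp_rot']);q=s['qpos']
F0=(c+T.apply(FC));print('front',F0.round(),[ (c+T.apply(k))[2].round() for k in(FL,FR)])
turns=[3,5,6]+[8.5]*12; h=[50,36,26]+[23]*3+[24]*9; fwd=[0]*7+[2,4,5,6,6,6,5,4]
out=[];tot=0;f=np.zeros(2);cc=c.copy()
for t,hh,fw in zip(turns,h,fwd):
    T2=T*R.from_euler('z',t,degrees=True);f=f+fw*np.array([.94,-.342])
    k=[T2.apply(x) for x in(FL,FR,FC)]
    n=np.r_[F0[:2]+f-k[2][:2], hh-min(k[0][2],k[1][2])]
    d=T.inv().apply(n-cc)/30; q,e,a=step(q,n,T2)
    nz=(T2*Tp.inv()).apply([0,0,1]);uz=(T2*Tp.inv()).apply(u)
    print([0]+d.round(2).tolist()+[t],n.round(),'tilt',np.degrees(np.arccos(nz[2])).round(),'u',uz.round(2),'q7',q[6].round(2),'e',round(e,1),round(a,1))
    T=T2;cc=n
E
python3 flip.py
```

```text
32.6 [ 1.028  1.328 -0.906  2.269 -0.96   0.351  2.865] [423.8 124.8 113.9] 21.087558117028767 118.83955836296082 [-0.8 -0.  -2.3]
[[-0.981  0.048  0.188]
 [ 0.193  0.319  0.928]
 [-0.015  0.947 -0.322]]
front [592.  59.  61.] [np.float64(61.0), np.float64(60.0)]
[0, -0.11, -0.03, 0.11, 3] [428. 127. 112.] tilt 2.0 u [ 0.94 -0.35 -0.04] q7 2.83 e 0.0 0.0
[0, -0.22, 0.09, 0.14, 5] [435. 130. 113.] tilt 7.0 u [ 0.92 -0.38 -0.12] q7 2.75 e 0.0 0.0
[0, -0.29, 0.32, 0.1, 6] [446. 134. 120.] tilt 12.0 u [ 0.89 -0.4  -0.21] q7 2.65 e 0.0 0.0
[0, -0.39, 0.8, 0.02, 8.5] [464. 138. 140.] tilt 21.0 u [ 0.83 -0.44 -0.34] q7 2.46 e 0.0 0.0
[0, -0.36, 0.9, -0.02, 8.5] [484. 140. 160.] tilt 29.0 u [ 0.75 -0.46 -0.47] q7 2.26 e 0.0 0.0
[0, -0.35, 0.9, -0.02, 8.5] [508. 140. 177.] tilt 37.0 u [ 0.66 -0.48 -0.58] q7 2.06 e 0.0 0.0
[0, -0.32, 0.92, -0.03, 8.5] [533. 140. 193.] tilt 45.0 u [ 0.55 -0.49 -0.67] q7 1.85 e 0.0 0.0
[0, -0.37, 0.94, -0.03, 8.5] [561. 137. 203.] tilt 52.0 u [ 0.43 -0.5  -0.75] q7 1.65 e 0.0 0.0
[0, -0.4, 0.99, -0.04, 8.5] [592. 131. 210.] tilt 60.0 u [ 0.3  -0.49 -0.82] q7 1.44 e 0.0 0.0
[0, -0.39, 1.02, -0.05, 8.5] [624. 124. 214.] tilt 68.0 u [ 0.16 -0.48 -0.86] q7 1.24 e 0.0 0.0
[0, -0.38, 1.06, -0.05, 8.5] [657. 116. 213.] tilt 76.0 u [ 0.01 -0.46 -0.89] q7 1.04 e 0.0 0.0
[0, -0.35, 1.05, -0.05, 8.5] [688. 106. 208.] tilt 84.0 u [-0.13 -0.43 -0.89] q7 0.85 e 0.0 0.0
[0, -0.33, 1.05, -0.05, 8.5] [718.  96. 199.] tilt 91.0 u [-0.27 -0.4  -0.88] q7 0.66 e 0.0 0.0
[0, -0.31, 1.01, -0.04, 8.5] [745.  85. 187.] tilt 99.0 u [-0.41 -0.36 -0.84] q7 0.48 e 0.0 0.0
[0, -0.3, 0.96, -0.04, 8.5] [768.  73. 172.] tilt 106.0 u [-0.54 -0.31 -0.78] q7 0.31 e 0.0 0.0
```

Call:
{"method": "arm_command", "body": {"motion": [0,-0.11,-0.03,0.11,3,0,-0.22,0.09,0.14,5,0,-0.29,0.32,0.1,6,0,-0.39,0.8,0.02,8.5,0,-0.36,0.9,-0.02,8.5,0,-0.35,0.9,-0.02,8.5,0,-0.32,0.92,-0.03,8.5,0,-0.36,0.9,-0.03,8.5,0,-0.38,0.92,-0.04,8.5,0,-0.38,0.95,-0.05,8.5]}}

```text
time_s: 33.6
eef_pos: [620.0, 126.0, 213.3]
tcp_rot: [0.544, 0.604, 0.501, -0.297]
contact_force: [-0.2, 0.4, -2.1]
finger_gap: 20.4
grip_force: 118.3
```

Call:
{"method": "arm_command", "body": {"motion": [0,-0.37,0.98,-0.05,8.5,0,-0.35,0.98,-0.05,8.5,0,-0.33,0.98,-0.05,8.5,0,-0.31,0.95,-0.04,8.5]}}

```text
time_s: 34.0
eef_pos: [733.6, 87.3, 185.7]
tcp_rot: [0.697, 0.419, 0.392, -0.43]
contact_force: [-0.1, -0.1, -2.2]
finger_gap: 20.6
grip_force: 118.1
```

```bash
python3 st.py;python3 - <<'E'
from h import *
d=grab('side');s=grab('scene')
cv2.imwrite('pics/9.png',np.hstack([cv2.resize(d['img'][130:260,200:330,::-1],None,fx=3,fy=3,interpolation=2),cv2.resize(s['img'][120:250,190:320,::-1],None,fx=3,fy=3,interpolation=2)]))
E
```

```text
34.0 [ 0.515  1.098 -0.423  1.459 -1.022  1.093  0.517] [733.6  87.3 185.7] 20.576689611592915 118.06673526763916 [-0.1 -0.1 -2.2]
[[ 0.341  0.921  0.186]
 [ 0.246 -0.279  0.928]
 [ 0.907 -0.271 -0.322]]
```

View pics/9.png

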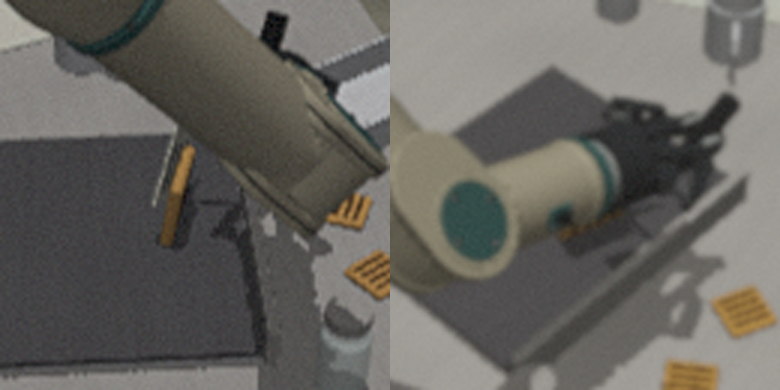

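Picture 9 shows the portion standing on edge in front of the blade (side half, around (178,195)), tipping forward. I'll let it fall.

Call:
{"method": "arm_command", "body": {"motion": [0,0,0,0,0,0,0,0,0,0,0,0,0,0,0]}}

```text
time_s: 34.4
eef_pos: [731.6, 87.1, 185.5]
tcp_rot: [0.696, 0.42, 0.393, -0.429]
contact_force: [-0.1, -0.5, -2.3]
finger_gap: 20.8
grip_force: 118.0
```

```bash
cat > orange.py <<'E'
from h import *
g=lambda w:np.array([(w[0]-555)*.984-(w[1]-40)*.178,(w[0]-555)*.178+(w[1]-40)*.984]).round()
for n in('side','scene'):
    d=grab(n);hsv=cv2.cvtColor(d['img'],cv2.COLOR_RGB2HSV)
    m=((hsv[...,0]<28)&(hsv[...,0]>6)&(hsv[...,1]>110)&(hsv[...,2]>70)).astype(np.uint8)
    for c in cv2.findContours(m,0,2)[0]:
        a=cv2.contourArea(c)
        if a<60: continue
        (x,y),wh,an=cv2.minAreaRect(c)
        w=onz(d,x,y,34)
        if 450<w[0]<780 and -150<w[1]<250: print(n,a,(round(x),round(y)),np.round(wh),round(an),'world',w.round(),'g',g(w),'fill stripes?',m[int(y)-8:int(y)+8,int(x)-8:int(x)+8].mean().round(2),[g(onz(d,*b,34)).tolist() for b in cv2.boxPoints(((x,y),wh,an))])
E
python3 orange.py
```

```text
side 387.5 (267, 202) [18. 27.] 86 world [656.  29.  34.] g [101.   7.] fill stripes? 1.0 [[58.0, 51.0], [147.0, 55.0], [142.0, -34.0], [58.0, -38.0]]
scene 378.0 (261, 198) [17. 28.] 63 world [657.  27.  34.] g [102.   6.] fill stripes? 0.93 [[59.0, -26.0], [80.0, 71.0], [145.0, 37.0], [123.0, -56.0]]
```

Both views show a plain orange face (no stripes) about 85 mm across at griddle (101, 7), so it lies flat with its stripes down. Next I take the turner back.

```bash
cat > back.py <<'E'
from sim import *
from h import robot
s=robot.observe();c=s['eef_pos'];T=R.from_quat(s['tcp_rot']);q=s['qpos']
Tp=R.from_quat([.081,.810,.578,.059]);print('turn to pick',((T.inv()*Tp).as_rotvec(degrees=True)).round(1))
seg=[((725,92,275),3,0),((520,-220,250),13,-8.2),((467,-285,150),4,0)]
for w,n,t in seg:
    w=np.array(w,float);d=(w-c)/n
    for i in range(n):
        r=T.inv().apply(d)/30;T=T*R.from_euler('z',t,degrees=True);c=c+d;q,e,a=step(q,c,T)
        print(str([0]+r.round(2).tolist()+[t])[1:-1]+',', '' if e<3 else ('BAD',e,a))
print(q.round(2))
E
python3 back.py
```

```text
turn to pick [   0.    -0.2 -106.5]
0, 0.89, -0.35, -0.28, 0, 
0, 0.89, -0.35, -0.28, 0, 
0, 0.89, -0.35, -0.28, 0, 
0, -0.43, -0.24, -0.82, -8.2, 
0, -0.39, -0.3, -0.82, -8.2, 
0, -0.35, -0.36, -0.82, -8.2, 
0, -0.29, -0.4, -0.82, -8.2, 
0, -0.23, -0.44, -0.82, -8.2, 
0, -0.17, -0.47, -0.82, -8.2, 
0, -0.1, -0.49, -0.82, -8.2, 
0, -0.03, -0.5, -0.82, -8.2, 
0, 0.04, -0.5, -0.82, -8.2, 
0, 0.11, -0.48, -0.82, -8.2, 
0, 0.18, -0.46, -0.82, -8.2, 
0, 0.25, -0.43, -0.82, -8.2, 
0, 0.3, -0.39, -0.82, -8.2, 
0, 0.33, -0.99, -0.32, 0, 
0, 0.33, -0.99, -0.32, 0, 
0, 0.33, -0.99, -0.32, 0, 
0, 0.33, -0.99, -0.32, 0, 
[ 1.41  1.32 -0.96  1.42 -0.12  1.39  2.08]
```

Call:
{"method": "arm_command", "body": {"motion": [0,0.89,-0.35,-0.28,0,0,0.89,-0.35,-0.28,0,0,0.89,-0.35,-0.28,0,0,-0.43,-0.24,-0.82,-8.2,0,-0.39,-0.3,-0.82,-8.2,0,-0.35,-0.36,-0.82,-8.2,0,-0.29,-0.4,-0.82,-8.2,0,-0.23,-0.44,-0.82,-8.2,0,-0.17,-0.47,-0.82,-8.2,0,-0.1,-0.49,-0.82,-8.2]}}

```text
time_s: 35.5
eef_pos: [614.3, -77.0, 261.1]
tcp_rot: [0.408, 0.704, 0.551, -0.186]
contact_force: [-0.3, 0.1, -1.2]
finger_gap: 20.3
grip_force: 118.4
```

Call:
{"method": "arm_command", "body": {"motion": [0,-0.03,-0.5,-0.82,-8.2,0,0.04,-0.5,-0.82,-8.2,0,0.11,-0.48,-0.82,-8.2,0,0.18,-0.46,-0.82,-8.2,0,0.25,-0.43,-0.82,-8.2,0,0.3,-0.39,-0.82,-8.2,0,0.33,-0.99,-0.32,0,0,0.33,-0.99,-0.32,0,0,0.33,-0.99,-0.32,0,0,0.33,-0.99,-0.32,0]}}

```text
time_s: 36.5
eef_pos: [466.5, -286.2, 148.6]
tcp_rot: [0.08, 0.809, 0.579, 0.059]
contact_force: [0.2, -0.5, -2.0]
finger_gap: 20.5
grip_force: 118.4
```

```bash
python3 st.py; python3 orange.py|cut -c1-120; python3 -c "
from h import *
s=robot.observe();T=R.from_quat(s['tcp_rot']);Tp=R.from_quat([.081,.810,.578,.059]);print((T.inv()*Tp).as_rotvec(degrees=True).round(1))"; python3 way.py "[(467,-287,85),(467,-287,60)]" 1
```

```text
36.5 [ 1.276  1.231 -0.673  1.387 -0.344  1.437  2.297] [ 466.5 -286.2  148.6] 20.461810875335722 118.39319944381714 [ 0.2 -0.5 -2. ]
[[-0.98   0.062  0.188]
 [ 0.198  0.317  0.927]
 [-0.002  0.946 -0.323]]
side 376.5 (267, 202) [18. 26.] 90 world [656.  31.  34.] g [101.   9.] fill stripes? 0.98 [[63.0, 57.0], [147.0, 52.0],
scene 368.5 (261, 198) [17. 28.] 63 world [657.  27.  34.] g [103.   5.] fill stripes? 0.95 [[61.0, -27.0], [82.0, 70.0]
[ 0.   0.  -0.4]
(467, -287, 85) 2 [-0.05, -0.93, 0.35]
(467, -287, 60) 1 [-0.0, -0.79, 0.27]
```

Call:
{"method": "arm_command", "body": {"motion": [0,0,-0.93,0.33,0,0,0,-0.93,0.33,0,0,0,-0.6,0.2,0,0,0,-0.22,0.07,0,0,0,-0.07,0.02,0,0,0,0,0,0]}}

```text
time_s: 37.2
eef_pos: [468.4, -285.1, 63.2]
tcp_rot: [0.08, 0.809, 0.579, 0.059]
contact_force: [0.3, 0.3, -2.2]
finger_gap: 20.8
grip_force: 118.5
```

```bash
python3 st.py
```

```text
37.2 [ 1.256  1.356 -0.641  1.339 -0.3    1.391  2.355] [ 468.4 -285.1   63.2] 20.791278532819675 118.53550672531128 [ 0.3  0.3 -2.2]
[[-0.98   0.061  0.189]
 [ 0.198  0.317  0.928]
 [-0.004  0.947 -0.322]]
```

Call:
{"method": "arm_command", "body": {"motion": [0,0,-0.13,0.04,0,0,0,-0.08,0.02,0,0,0,0,0,0]}}

```text
time_s: 37.5
eef_pos: [468.0, -285.6, 55.7]
tcp_rot: [0.08, 0.809, 0.579, 0.059]
contact_force: [0.1, 0.5, -2.0]
finger_gap: 20.7
grip_force: 118.5
```

Call:
{"method": "arm_command", "body": {"motion": [0,0,-0.06,0.02,0,0,0,0,0,0]}}

```text
time_s: 37.7
eef_pos: [467.9, -285.0, 54.9]
tcp_rot: [0.079, 0.809, 0.58, 0.059]
contact_force: [-1.0, -0.3, 3.8]
finger_gap: 20.5
grip_force: 118.5
```

Call:
{"method": "arm_command", "body": {"motion": [40,0,0,0,0,65,0,0,0,0,65,0,0,0,0,65,0,0,0,0,65,0,0,-0.5,0,65,0,0,-0.8,0,65,0,0,-1,0,65,0,0,-1,0,65,0,0,-1,0,65,0,0,0,0]}}

```text
time_s: 38.7
eef_pos: [443.1, -409.5, 95.5]
tcp_rot: [0.082, 0.811, 0.577, 0.061]
contact_force: [-0.2, -0.2, 0.0]
finger_gap: 55.5
grip_force: 0.0
```

```bash
python3 st.py; python3 orange.py|cut -c1-100; python3 - <<'E'
from h import *
d=grab('side');s=grab('scene')
cv2.imwrite('pics/10.png',np.hstack([cv2.resize(d['img'][150:350,160:330,::-1],None,fx=2.35,fy=2.35,interpolation=2),cv2.resize(s['img'][120:320,130:300,::-1],None,fx=2.35,fy=2.35,interpolation=2)]))
E
```

```text
38.7 [ 1.288  1.387 -0.611  1.002 -0.272  1.714  2.309] [ 443.1 -409.5   95.5] 55.54135123229848 0.0 [-0.2 -0.2  0. ]
[[-0.979  0.063  0.194]
 [ 0.204  0.322  0.925]
 [-0.004  0.945 -0.328]]
side 372.0 (267, 202) [18. 26.] 90 world [656.  31.  34.] g [101.   9.] fill stripes? 0.98 [[63.0, 5
scene 370.5 (261, 198) [17. 28.] 63 world [657.  27.  34.] g [103.   5.] fill stripes? 0.94 [[61.0,
```

View pics/10.png

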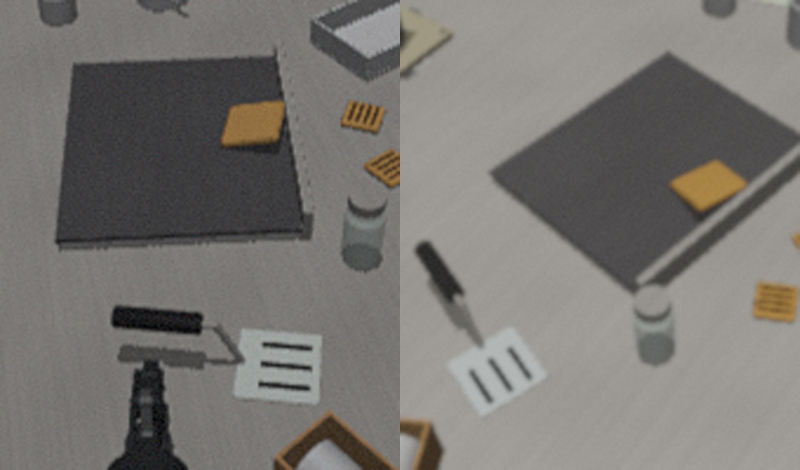

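Picture 10: the turner stands flat on the worktop, released (blade about (278,366) in the side half). The portion at (254,123) shows a plain face, but the shadow along its edge suggests it may be leaning on the rail. I'll triangulate its corners.

```bash
python3 - <<'E'
from h import *
d=grab('side');s=grab('scene')
A=np.array([(230,106),(285,101),(278,138),(222,146)])/2.35+[160,150]
B=(np.array([(717,160),(747,184),(705,210),(670,183)])-[400,0])/2.35+[130,120]
g=lambda w:np.array([(w[0]-555)*.984-(w[1]-40)*.178,(w[0]-555)*.178+(w[1]-40)*.984,w[2]-20]).round()
for a,b in zip(A,B):
    o1,r1=ray(d,*a);o2,r2=ray(s,*b);t=np.linalg.lstsq(np.c_[r1,-r2],o2-o1,rcond=None)[0];x,y=o1+r1*t[0],o2+r2*t[1]
    print(g((x+y)/2),np.linalg.norm(x-y).round(1))
E
```

```text
[75. 54.  6.] 1.7
[149.  33.  28.] 0.9
[133. -32.  18.] 1.6
[ 59. -24.   4.] 3.6
```

The far-left corner is raised (28 mm against 4–6 mm at the near edge), so it rests on the rail. I'll regrip the turner and nudge the near-left corner of the portion sideways to turn it off the rail.

Call:
{"method": "arm_command", "body": {"motion": [65,0,0,0.9,0,65,0,0,0.9,0,65,0,0,0.9,0,65,0,0,0.9,0,65,0,0,0.7,0,0,0,0,0,0,0,0,0,0,0,0,0,0,0,0,0,0,0,0,0], "squeeze": 120}}

```text
time_s: 39.9
eef_pos: [467.6, -286.2, 53.9]
tcp_rot: [0.08, 0.809, 0.579, 0.059]
contact_force: [0.0, 1.2, 1.6]
finger_gap: 20.9
grip_force: 117.4
```

```bash
python3 st.py; cat > nud.py <<'E'
from sim import *
from h import robot
Tp=R.from_quat([.081,.810,.578,.059]);u=np.array([.94,-.342,0]);v=np.array([.342,.94,0])
off=lambda a,b,c:Tp.inv().apply(np.array([125,-51,-55.6])+a*u+b*v+np.array([0,0,c]))
FL,FR=off(45,45,0),off(45,-45,0)
W=lambda x,y,z:np.array([555+.984*x+.178*y,40-.178*x+.984*y,z+20])
s=robot.observe();c=s['eef_pos'];T=R.from_quat(s['tcp_rot']);q=s['qpos'];Tf=T*R.from_euler('z',30,degrees=True)
print('FL below FR',(Tf.apply(FL)-Tf.apply(FR)).round())
A=W(92,95,60)-Tf.apply(FR);B=W(92,95,7)-Tf.apply(FR);C=W(92,35,7)-Tf.apply(FR)
for w,n,t in[((467,-270,110),2,0),((458,-130,180),5,0),(A,9,30/9),(B,3,0),(C,6,0)]:
    w=np.array(w,float);d=(w-c)/n;print(w.round(),n)
    for i in range(n):
        r=T.inv().apply(d)/30;T=T*R.from_euler('z',t,degrees=True);c=c+d;q,e,a=step(q,c,T)
        if t or i==0:print(str([0]+r.round(2).tolist()+[round(t,1)])[1:-1]+',', '' if e<3 else ('BAD',e,a))
E
python3 nud.py
```

```text
39.9 [ 1.255  1.369 -0.637  1.33  -0.295  1.389  2.36 ] [ 467.6 -286.2   53.9] 20.949284581613718 117.4337089061737 [0.  1.2 1.6]
[[-0.98   0.062  0.189]
 [ 0.198  0.317  0.927]
 [-0.003  0.946 -0.323]]
FL below FR [ 42.  79. -10.]
[ 467. -270.  110.] 2
0, 0.06, 0.97, -0.05, 0, 
[ 458. -130.  180.] 5
0, 0.24, 0.73, 0.7, 0, 
[575. 237. 207.] 9
0, -0.16, 0.55, 1.31, 3.3, 
0, -0.12, 0.56, 1.31, 3.3, 
0, -0.09, 0.57, 1.31, 3.3, 
0, -0.06, 0.57, 1.31, 3.3, 
0, -0.03, 0.57, 1.31, 3.3, 
0, 0.01, 0.57, 1.31, 3.3, 
0, 0.04, 0.57, 1.31, 3.3, 
0, 0.07, 0.57, 1.31, 3.3, 
0, 0.11, 0.56, 1.31, 3.3, 
[575. 237. 154.] 3
0, -0.28, -0.48, 0.19, 0, 
[565. 178. 154.] 6
0, -0.06, -0.09, -0.32, 0,
```

```bash
sed -i "s/'z',30,/'z',10,/;s/(A,9,30\/9)/(A,12,10\/12)/;s/W(92,95,7)/W(92,90,4)/;s/W(92,35,7)/W(92,35,4)/;s/W(92,95,60)/W(92,95,50)/" nud.py; python3 nud.py
```

```text
FL below FR [35. 83. -2.]
[ 467. -270.  110.] 2
0, 0.06, 0.97, -0.05, 0, 
[ 458. -130.  180.] 5
0, 0.24, 0.73, 0.7, 0, 
[528. 231. 153.] 12
0, 0.01, 0.26, 0.99, 0.8, 
0, 0.01, 0.26, 0.99, 0.8, 
0, 0.02, 0.26, 0.99, 0.8, 
0, 0.02, 0.26, 0.99, 0.8, 
0, 0.02, 0.26, 0.99, 0.8, 
0, 0.03, 0.26, 0.99, 0.8, 
0, 0.03, 0.26, 0.99, 0.8, 
0, 0.04, 0.26, 0.99, 0.8, 
0, 0.04, 0.26, 0.99, 0.8, 
0, 0.04, 0.25, 0.99, 0.8, 
0, 0.05, 0.25, 0.99, 0.8, 
0, 0.05, 0.25, 0.99, 0.8, 
[527. 226. 107.] 3
0, -0.09, -0.49, 0.11, 0, 
[517. 172. 107.] 6
0, -0.02, -0.1, -0.29, 0,
```

Call:
{"method": "arm_command", "body": {"motion": [0,0.06,0.97,-0.05,0,0,0.06,0.97,-0.05,0,0,0.24,0.73,0.7,0,0,0.24,0.73,0.7,0,0,0.24,0.73,0.7,0,0,0.24,0.73,0.7,0,0,0.24,0.73,0.7,0,0,0.01,0.26,0.99,0.8,0,0.01,0.26,0.99,0.8,0,0.02,0.26,0.99,0.8]}}

```text
time_s: 40.9
eef_pos: [476.9, -40.3, 171.8]
tcp_rot: [0.099, 0.808, 0.579, 0.048]
contact_force: [1.7, 0.3, -2.2]
finger_gap: 20.6
grip_force: 117.9
```

Call:
{"method": "arm_command", "body": {"motion": [0,0.02,0.26,0.99,0.8,0,0.02,0.26,0.99,0.8,0,0.03,0.26,0.99,0.8,0,0.03,0.26,0.99,0.8,0,0.04,0.26,0.99,0.8,0,0.04,0.26,0.99,0.8,0,0.04,0.25,0.99,0.8,0,0.05,0.25,0.99,0.8,0,0.05,0.25,0.99,0.8,0,0,0,0,0]}}

```text
time_s: 41.9
eef_pos: [529.0, 231.9, 153.0]
tcp_rot: [0.143, 0.8, 0.582, 0.009]
contact_force: [0.1, -1.0, -1.8]
finger_gap: 20.8
grip_force: 118.2
```

```bash
python3 st.py; cat > n2.py <<'E'
from nud_h import *
E
cat > n2.py <<'E'
from h import *
Tp=R.from_quat([.081,.810,.578,.059]);u=np.array([.94,-.342,0]);v=np.array([.342,.94,0])
off=lambda a,b,c:Tp.inv().apply(np.array([125,-51,-55.6])+a*u+b*v+np.array([0,0,c]))
W=lambda x,y,z:np.array([555+.984*x+.178*y,40-.178*x+.984*y,z+20])
s=robot.observe();c=s['eef_pos'];T=R.from_quat(s['tcp_rot'])
for n in((92,90,4),(92,38,4)):
    t=W(*n)-T.apply(off(45,-45,0));print(n,t.round(),(T.inv().apply(t-c)/30).round(2));c=t
c=s['eef_pos']
for b in(45,-45):
    w=c+T.apply(off(45,b,0)); print('corner g',((w[0]-555)*.984-(w[1]-40)*.178).round(),((w[0]-555)*.178+(w[1]-40)*.984).round(),(w[2]-20).round(1))
E
python3 n2.py
```

```text
41.9 [ 0.786  1.323 -1.085  2.114 -1.097  0.233  2.579] [529.  231.9 153. ] 20.78286719610372 118.21791887283325 [ 0.1 -1.  -1.8]
[[-0.959  0.218  0.18 ]
 [ 0.238  0.281  0.93 ]
 [ 0.152  0.935 -0.321]]
(92, 90, 4) [525. 225. 105.] [-0.16 -1.59  0.26]
(92, 38, 4) [515. 174. 105.] [-0.11 -0.55 -1.64]
corner g 114.0 186.0 49.7
corner g 95.0 98.0 51.8
```

Call:
{"method": "arm_command", "body": {"motion": [0,-0.08,-0.8,0.13,0,0,-0.08,-0.79,0.13,0,0,0,0,0,0]}}

```text
time_s: 42.2
eef_pos: [525.8, 219.1, 100.8]
tcp_rot: [0.15, 0.801, 0.58, 0.008]
contact_force: [0.1, 0.5, -2.0]
finger_gap: 20.8
grip_force: 118.4
```

```bash
python3 st.py; python3 n2.py
```

```text
42.2 [ 0.797  1.407 -1.023  2.096 -1.1    0.233  2.67 ] [525.8 219.1 100.8] 20.79336103219535 118.35388541221619 [ 0.1  0.5 -2. ]
[[-0.955  0.232  0.187]
 [ 0.249  0.282  0.927]
 [ 0.162  0.931 -0.327]]
(92, 90, 4) [527. 227. 106.] [0.06 0.25 0.18]
(92, 38, 4) [518. 175. 106.] [-0.13 -0.55 -1.64]
corner g 112.0 170.0 -4.2
corner g 92.0 82.0 -1.5
```

Call:
{"method": "arm_command", "body": {"motion": [0,0.03,0.18,-0.07,0,0,-0.02,-0.1,-0.29,0,0,-0.02,-0.1,-0.29,0,0,-0.02,-0.1,-0.29,0,0,-0.02,-0.1,-0.29,0,0,-0.02,-0.1,-0.29,0,0,0,0,0,0]}}

```text
time_s: 42.9
eef_pos: [516.6, 174.6, 110.4]
tcp_rot: [0.147, 0.8, 0.582, 0.009]
contact_force: [0.5, 0.0, -0.9]
finger_gap: 20.3
grip_force: 118.3
```

```bash
python3 st.py; python3 n2.py; python3 orange.py
```

```text
42.9 [ 0.842  1.323 -0.926  2.094 -1.024  0.378  2.613] [516.6 174.6 110.4] 20.34139040058844 118.27949166297913 [ 0.5  0.  -0.9]
[[-0.957  0.224  0.185]
 [ 0.245  0.28   0.928]
 [ 0.156  0.933 -0.323]]
(92, 90, 4) [526. 226. 106.] [0.1  0.4  1.69]
(92, 38, 4) [517. 175. 106.] [-0.12 -0.55 -1.64]
corner g 111.0 126.0 6.4
corner g 92.0 38.0 8.7
side 367.5 (267, 203) [18. 26.] 90 world [655.  26.  34.] g [101.   4.] fill stripes? 0.98 [[62.0, 52.0], [147.0, 47.0], [138.0, -42.0], [57.0, -37.0]]
scene 356.5 (260, 199) [17. 28.] 63 world [657.  24.  34.] g [103.   2.] fill stripes? 0.94 [[62.0, -31.0], [83.0, 66.0], [144.0, 34.0], [122.0, -59.0]]
```

Call:
{"method": "arm_command", "body": {"motion": [0,0.05,0.2,0.5,0,0,-0.03,-0.17,0.05,0,0,-0.02,-0.1,-0.29,0,0,-0.02,-0.1,-0.29,0,0,-0.02,-0.1,-0.29,0,0,-0.02,-0.1,-0.29,0,0,-0.02,-0.1,-0.29,0,0,-0.02,-0.1,-0.29,0,0,0,0,0,0]}}

```text
time_s: 43.9
eef_pos: [509.2, 135.7, 105.4]
tcp_rot: [0.147, 0.8, 0.582, 0.009]
contact_force: [0.4, 0.2, -1.5]
finger_gap: 20.7
grip_force: 118.1
```

```bash
python3 st.py|head -1; python3 n2.py|tail -2; python3 orange.py
```

```text
43.9 [ 0.884  1.292 -0.854  2.076 -0.944  0.476  2.571] [509.2 135.7 105.4] 20.691293273846497 118.13715934753418 [ 0.4  0.2 -1.5]
corner g 111.0 86.0 1.4
corner g 92.0 -2.0 3.7
side 421.0 (270, 213) [18. 26.] 86 world [652. -22.  34.] g [107. -44.] fill stripes? 0.99 [[67.0, -2.0], [149.0, 2.0], [144.0, -83.0], [66.0, -87.0]]
scene 398.0 (252, 207) [19. 26.] 50 world [652. -19.  34.] g [106. -41.] fill stripes? 0.96 [[73.0, -79.0], [69.0, 16.0], [140.0, -3.0], [141.0, -94.0]]
```

```bash
cat > tri.py <<'E'
from h import *
D={};C={}
for n in('side','scene'):
    d=D[n]=grab(n);im=cv2.resize(d['img'],None,fx=4,fy=4,interpolation=2);hsv=cv2.cvtColor(im,cv2.COLOR_RGB2HSV)
    m=((hsv[...,0]<28)&(hsv[...,0]>6)&(hsv[...,1]>110)&(hsv[...,2]>70)).astype(np.uint8)
    for c in cv2.findContours(m,0,2)[0]:
        if cv2.contourArea(c)<2000: continue
        x,y=c.reshape(-1,2).mean(0)/4;w=onz(d,x,y,34)
        if 450<w[0]<780 and -150<w[1]<250:
            h=cv2.convexHull(c)
            for e in np.arange(.02,.2,.005):
                a=cv2.approxPolyDP(h,e*cv2.arcLength(h,True),True)
                if len(a)<=4: break
            C[n]=a.reshape(-1,2)/4
g=lambda w:np.array([(w[0]-555)*.984-(w[1]-40)*.178,(w[0]-555)*.178+(w[1]-40)*.984,w[2]-20]).round()
P={n:[g(onz(D[n],*k,30))[:2] for k in C[n]] for n in C}
for i,k in enumerate(C['side']):
    j=np.argmin([np.linalg.norm(P['side'][i]-q) for q in P['scene']])
    o1,r1=ray(D['side'],*k);o2,r2=ray(D['scene'],*C['scene'][j]);t=np.linalg.lstsq(np.c_[r1,-r2],o2-o1,rcond=None)[0];x,y=o1+r1*t[0],o2+r2*t[1]
    print(j,g((x+y)/2),np.linalg.norm(x-y).round(1))
E
python3 tri.py
```

```text
1 [144.  -5.  18.] 4.5
2 [142. -85.  16.] 5.0
3 [ 70. -72.   4.] 1.5
0 [72. -0. 11.] 1.1
```

```bash
sed -i "s/^seg=.*/t0=(T.inv()*Tp).as_rotvec(degrees=True)[2]\nseg=[(c+np.array([3,15,0]),1,0),(c+np.array([3,15,70]),3,0),((470,-130,180),8,t0\/8),((467,-286,130),5,0),((467,-286,64),3,0)]/" back.py; python3 back.py
```

```text
turn to pick [ 0.1 -0.3 -9.6]
0, 0.03, 0.16, 0.48, 0, 
0, 0.12, 0.73, -0.25, 0, 
0, 0.12, 0.73, -0.25, 0, 
0, 0.12, 0.73, -0.25, 0, 
0, -0.12, -0.35, -1.13, np.float64(-1.1973418135111387), 
0, -0.11, -0.35, -1.13, np.float64(-1.1973418135111387), 
0, -0.1, -0.35, -1.13, np.float64(-1.1973418135111387), 
0, -0.09, -0.36, -1.13, np.float64(-1.1973418135111387), 
0, -0.09, -0.36, -1.13, np.float64(-1.1973418135111387), 
0, -0.08, -0.36, -1.13, np.float64(-1.1973418135111387), 
0, -0.07, -0.36, -1.13, np.float64(-1.1973418135111387), 
0, -0.06, -0.36, -1.13, np.float64(-1.1973418135111387), 
0, -0.18, -0.65, -0.86, 0, 
0, -0.18, -0.65, -0.86, 0, 
0, -0.18, -0.65, -0.86, 0, 
0, -0.18, -0.65, -0.86, 0, 
0, -0.18, -0.65, -0.86, 0, 
0, 0.0, -0.69, 0.24, 0, 
0, 0.0, -0.69, 0.24, 0, 
0, 0.0, -0.69, 0.24, 0, 
[ 1.25  1.32 -0.59  1.36 -0.34  1.41  2.39]
```

Call:
{"method": "arm_command", "body": {"motion": [0,0.03,0.16,0.48,0,0,0.12,0.73,-0.25,0,0,0.12,0.73,-0.25,0,0,0.12,0.73,-0.25,0,0,-0.1,-0.32,-1,-1.07,0,-0.1,-0.32,-1,-1.07,0,-0.09,-0.32,-1,-1.07,0,-0.08,-0.32,-1,-1.07,0,-0.08,-0.32,-1,-1.07,0,-0.07,-0.32,-1,-1.07]}}

```text
time_s: 45.1
eef_pos: [483.1, -36.0, 177.8]
tcp_rot: [0.101, 0.807, 0.581, 0.041]
contact_force: [0.8, 0.2, -3.0]
finger_gap: 20.6
grip_force: 118.4
```

Call:
{"method": "arm_command", "body": {"motion": [0,-0.06,-0.32,-1,-1.07,0,-0.06,-0.32,-1,-1.07,0,-0.06,-0.32,-1,-1.07,0,-0.18,-0.65,-0.86,0,0,-0.18,-0.65,-0.86,0,0,-0.18,-0.65,-0.86,0,0,-0.18,-0.65,-0.86,0,0,-0.18,-0.65,-0.86,0,0,0,0,0,0]}}

```text
time_s: 46.0
eef_pos: [465.8, -288.6, 125.1]
tcp_rot: [0.081, 0.81, 0.578, 0.058]
contact_force: [-0.6, 1.0, -2.7]
finger_gap: 20.8
grip_force: 118.5
```

```bash
python3 st.py; python3 tri.py; python3 way.py "[(467,-286,75),(467,-286,59)]" 1; python3 back.py|head -1
```

```text
46.0 [ 1.224  1.234 -0.556  1.375 -0.409  1.452  2.385] [ 465.8 -288.6  125.1] 20.82417341880851 118.50102424621582 [-0.6  1.  -2.7]
[[-0.98   0.065  0.187]
 [ 0.198  0.32   0.927]
 [ 0.001  0.945 -0.326]]
1 [145.  -6.  17.] 5.4
2 [142. -85.  17.] 5.3
3 [ 70. -72.   4.] 2.1
0 [72.  3.  7.] 0.3
(467, -286, 75) 2 [-0.02, -0.85, 0.26]
(467, -286, 59) 1 [0.0, -0.51, 0.17]
turn to pick [ 0.3 -0.4  0. ]
```

```bash
sed "s/d=D\[n\]=grab(n)/d=D[n]=np.load({'side':'b.npy','scene':'a.npy'}[n],allow_pickle=True).item()/" tri.py > tri0.py; python3 tri0.py; python3 - <<'E'
from h import *
# profile across the far edge toward the rail in the side view, at portion middle y
g2=lambda x,y,z:np.array([555+.984*x+.178*y,40-.178*x+.984*y,z+20])
for n in('side','scene'):
    d=grab(n);hsv=cv2.cvtColor(d['img'],cv2.COLOR_RGB2HSV)
    for y in(-60,-40,-15):
        r=[]
        for x in range(52,172,4):
            u,v=proj(d,g2(x,y,14))[0].round().astype(int);r.append('O' if hsv[v,u,1]>110 else str(hsv[v,u,2]//26))
        print(n,y,''.join(r))
E
```

```text
1 [101.  73.   9.] 0.0
2 [114.   2.   1.] 0.4
3 [ 39. -11.   2.] 2.8
0 [28. 57. 11.] 1.2
side -60 2222OOOOOOOOOOOOOOOOOOOO234444
side -40 22223OOOOOOOOOOOOOOOOOOO254444
side -15 2222OOOOOOOOOOOOOOOOOOOO244444
scene -60 33333OOOOOOOOOOOOOOOOOO6554222
scene -40 333335OOOOOOOOOOOOOOOOO6554322
scene -15 33333OOOOOOOOOOOOOOOOOO6554322
```

```bash
python3 - <<'E'
from h import *
g2=lambda x,y,z:np.array([555+.984*x+.178*y,40-.178*x+.984*y,z+20])
def ext(d,y,lo,hi):
    im=cv2.GaussianBlur(d['img'],(3,3),0);s=cv2.cvtColor(im,cv2.COLOR_RGB2HSV)[...,1].astype(np.float32)
    xs=np.arange(lo,hi,.5);p=np.array([proj(d,g2(x,y,14))[0] for x in xs],np.float32)
    v=cv2.remap(s,p[:,0][None],p[:,1][None],cv2.INTER_LINEAR)[0];k=xs[v>100];return k.min(),k.max()
def exty(d,x,lo,hi):
    im=cv2.GaussianBlur(d['img'],(3,3),0);s=cv2.cvtColor(im,cv2.COLOR_RGB2HSV)[...,1].astype(np.float32)
    ys=np.arange(lo,hi,.5);p=np.array([proj(d,g2(x,y,14))[0] for y in ys],np.float32)
    v=cv2.remap(s,p[:,0][None],p[:,1][None],cv2.INTER_LINEAR)[0];k=ys[v>100];return k.min(),k.max()
a=np.load('a.npy',allow_pickle=True).item();b=np.load('b.npy',allow_pickle=True).item()
A=grab('scene');B=grab('side')
for y in(10,27,45):print('init y',y,'scene',ext(a,y,0,150),'side',ext(b,y,0,150))
for x in(50,70,95):print('init x',x,'scene',exty(a,x,-60,110),'side',exty(b,x,-60,110))
for y in(-60,-40,-20):print('now y',y,'scene',ext(A,y,40,170),'side',ext(B,y,40,170))
for x in(80,100,120,138):print('now x',x,'scene',exty(A,x,-120,50),'side',exty(B,x,-120,50))
E
```

```text
init y 10 scene (np.float64(35.0), np.float64(119.0)) side (np.float64(30.5), np.float64(111.0))
init y 27 scene (np.float64(32.5), np.float64(115.5)) side (np.float64(28.0), np.float64(108.0))
init y 45 scene (np.float64(29.0), np.float64(112.0)) side (np.float64(25.0), np.float64(104.5))
init x 50 scene (np.float64(-20.5), np.float64(63.5)) side (np.float64(-25.0), np.float64(63.5))
init x 70 scene (np.float64(-19.0), np.float64(67.0)) side (np.float64(-21.5), np.float64(67.5))
init x 95 scene (np.float64(-14.5), np.float64(71.5)) side (np.float64(-17.0), np.float64(71.0))
now y -60 scene (np.float64(71.5), np.float64(141.0)) side (np.float64(67.5), np.float64(146.0))
now y -40 scene (np.float64(70.5), np.float64(141.5)) side (np.float64(67.0), np.float64(145.5))
now y -20 scene (np.float64(70.5), np.float64(141.0)) side (np.float64(67.0), np.float64(145.5))
now x 80 scene (np.float64(-81.0), np.float64(1.0)) side (np.float64(-86.0), np.float64(0.5))
now x 100 scene (np.float64(-82.0), np.float64(1.0)) side (np.float64(-86.0), np.float64(0.0))
now x 120 scene (np.float64(-82.0), np.float64(1.5)) side (np.float64(-86.0), np.float64(0.5))
now x 138 scene (np.float64(-80.0), np.float64(-0.5)) side (np.float64(-85.0), np.float64(1.5))
```

The apparent lift of the far edge comes from the rail hiding it in the scene view. In the side view the y-extents stay constant from x = 80 to 138, which would shift by more than 10 mm if it leaned. So the portion is flat, squared to the rail, and I can set the turner down.

Call:
{"method": "arm_command", "body": {"motion": [0,0,-0.85,0.26,0,0,0,-0.85,0.26,0,0,0,-0.51,0.17,0,0,0,-0.1,0.03,0,0,0,0,0,0]}}

```text
time_s: 46.8
eef_pos: [466.4, -286.0, 56.6]
tcp_rot: [0.078, 0.809, 0.58, 0.057]
contact_force: [0.2, -0.0, -1.6]
finger_gap: 20.7
grip_force: 118.5
```

Call:
{"method": "arm_command", "body": {"motion": [0,0,-0.06,0.02,0,0,0,0,0,0]}}

```text
time_s: 47.0
eef_pos: [466.6, -286.8, 55.2]
tcp_rot: [0.078, 0.809, 0.579, 0.058]
contact_force: [0.2, 0.3, -2.3]
finger_gap: 20.4
grip_force: 118.5
```

Call:
{"method": "arm_command", "body": {"motion": [0,0,-0.06,0.02,0,0,0,0,0,0]}}

```text
time_s: 47.2
eef_pos: [466.5, -286.4, 53.6]
tcp_rot: [0.078, 0.809, 0.58, 0.058]
contact_force: [-0.7, 0.5, 2.6]
finger_gap: 20.9
grip_force: 118.6
```

Call:
{"method": "arm_command", "body": {"motion": [40,0,0,0,0,65,0,0,0,0,65,0,0,0,0,65,0,0,0,0,65,0,0,-0.5,0,65,0,0,-0.8,0,65,0,0,-1,0,65,0,0,-1,0,65,0,0,-1,0,65,0,0,0,0]}}

```text
time_s: 48.2
eef_pos: [441.9, -410.6, 94.1]
tcp_rot: [0.08, 0.811, 0.577, 0.059]
contact_force: [0.7, -0.3, -0.3]
finger_gap: 55.8
grip_force: 0.0
```

```bash
python3 st.py|head -1; python3 orange.py|cut -c1-110; python3 - <<'E'
from h import *
# turner check: handle and blade position
for n in('side','scene'):
    d=grab(n);im=d['img'];m=(im.min(2)>165).astype(np.uint8)
    for c in cv2.findContours(m,0,2)[0]:
        if cv2.contourArea(c)>150:
            M=cv2.moments(c);w=onz(d,M['m10']/M['m00'],M['m01']/M['m00'],2)
            if 450<w[0]<700 and -450<w[1]<-230:print(n,w.round(),cv2.contourArea(c))
print(order.hand_in())
E
```

```text
48.2 [ 1.251  1.371 -0.506  0.995 -0.347  1.737  2.369] [ 441.9 -410.6   94.1] 55.75945763660445 0.0 [ 0.7 -0.3 -0.3]
side 431.0 (270, 213) [19. 27.] 87 world [653. -22.  34.] g [108. -43.] fill stripes? 1.0 [[68.0, 0.0], [152.0
scene 406.0 (252, 207) [19. 26.] 49 world [652. -19.  34.] g [106. -41.] fill stripes? 0.96 [[73.0, -80.0], [6
scene [ 591. -337.    2.] 813.5
the job is handed in; nothing more can be done
None
```

I handed the job in at about 48 s: the portion was flipped and looked flat on the plate, striped side down, after I nudged it off the rail with the turner, and the turner is back on the bare worktop, standing on its blade and released; the hand-in returned no verdict.

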